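# Put the tea tins away from the rotary caddy into the sideboard drawer

### The arm

A 6-joint arm with a two-finger parallel gripper is mounted at the origin on the work surface. World frame = base frame: x ahead of the robot, y to its left, z up, the work surface at z = 0. Lengths are in mm, angles in rad, forces in N, time in s.
With the tool pointing down it reaches from about 350 to 775 mm from the base axis. Payload 7.3 kg.
Tool frame: the origin (TCP) lies at the very end of the fingers, on their centre line; the grasp point (between the pads) lies 19 mm behind it; z points along the fingers, y is the line along which they close (so a half turn about z gives the same grasp; the last joint's range is limited). The gripper opens to 92 mm and grips with 3 to 60 N. Pads are 19 mm wide; open, the fingers measure 130 mm over their backs; the gripper's body (75 mm by 190 mm) begins 47 mm behind the grasp point.
Start: joints at [-1.312, 0.342, 1.524, -0, 1.275, -0.146], TCP at [206.787, -482.581, 226.741] pointing down, gripper open.
Joint ranges: [-2.53, 2.53], [-0.77, 2.02], [0.04, 2.7], [-1, 4.14], [0.28, 2.66], [-3.11, 3.11]. Speed limits (rad/s): [2.57, 2.57, 3.14, 3.14, 3.14, 3.14].

### API

Orientations are given as [roll, pitch, yaw] about the fixed x, y, z axes, in that order (R = Rz(yaw) Ry(pitch) Rx(roll)).
In Python, from plant import bot gives the robot as it stands.
- The arm moves only by the tool apply_moves, never from a script. Its argument "motion" is text: rows parted by semicolons, each of 4 numbers parted by spaces: the shift along the tool's x, y, z in m, then the turn about the tool's z in degrees. A call has 1 to 8 rows; each row shifts and turns the commanded pose from where the row before left it, along the tool's axes as they then stand; what a row does not reach is not made up. A row lasts 1/8 s, in which the tool goes at most 62.5 mm and 10.7 degrees, less where a joint would pass 70% of its speed; a pose out of reach is approached as far as the arm can. A call with a gripper value outside its range is refused whole. "fingers" is the opening, from -1 (shut) to 1 (fully open), set as the call begins (left out, the last holds). The fingers move at their own pace and stop on an object; the grip force is fixed at half the most. Time passes only in rows, so rows that do not move let the fingers close. It gives the time, the measured TCP pose, the force, the opening and the grip force at its end, in the units of the state.
- bot.get_obs(): the state, without advancing time (a new reading comes with each control period).
- bot.capture(name): name is "scene" or "side" or "wrist"; returns a dict with "img" (400x640x3 uint8, blue, green, red), "range_z" (400x640 float32, mm along the optical axis (not along the pixel's ray), 0 where there is no reading), "fx", "fy", "cx", "cy" (pixels), "D" ([k1, k2, p1, p2, k3] as OpenCV has them; the pictures are not rectified), "world_from_camera" (4x4, takes a point from camera to world coordinates); the wrist camera has in their place "mount" (4x4, takes a point from camera to tool coordinates, whose origin is the TCP and whose axes are the flange's). Camera axes: x right, y down, z forward; pixel columns grow to the right and rows downward; lengths in mm; the calibration is good to about 2 mm. A picture is of the moment at which its call begins: read the wrist's pose just before it.
- bot.close_job(): hands the job in; it is judged then, once.
Trained networks look in a picture, given as the dict that the camera call returned (one of the last four; its "shot" number tells which), for a name from the list of things; names that differ only in an ending like _2 or _b are one class to them, and where a whole thing is asked for, a point or a joint stands for the part that bears it (a point fixed in the world has none). Each returns a list of dicts, best first, with "p" (0 to 1); they miss things now and then, are a little off and sometimes report something else, mostly with a low value. They report only what shows in the picture. A call takes as long as a camera call.
- bot.cut_out(picture, thing): "pixels" (400x640 bool, what is visible of it) and "point" ([column, row] in pixels, amid what is visible of it).
The state is a dict: "time": time; "joint_positions": joint angles; "dq": joint speeds; "tau": joint torques, N m; "tool_pos": TCP position; "tcp_rot": TCP orientation; "contact_force": force on the tool from outside, world axes, zero at the start; "moment": the same for the moment, N m; "grip_width": finger opening in mm; "finger_force": force on a finger pad.
Only numpy, scipy, OpenCV 4.12 (cv2) and the standard library are available. Lean on these libraries where they do the work, as an engineer would, in place of code of your own. Each camera call takes 0.05 s, during which the arm holds its last target. There are 200 camera calls.

### The job

Pull the drawer of the little teak unit all the way out to its stop, then put every tea tin from the rotary caddy away in the drawer's organizer, each standing upright in a compartment of its own, turning the caddy (it has a knob on top) from click to click to bring the covered tins round to the open front bay. Then push the drawer fully shut and leave the caddy resting in a click position, without disturbing the canister, whisk, stapler or silicone lid.

Things in the scene. Friction and masses are not known exactly. Their poses are not given: they have to be found in the camera images.
- drawer (a joint): how far the drawer is out of the teak unit, m: 0 shut, 0.21 at its stop; starts partly open, takes about 2 N to move and stays where it is left; slides out along the -x axis of organizer
- drawer_handle (a point): middle of the drawer's bar handle, a horizontal round steel bar 10 mm thick and 110 mm long, 85 mm above the table, 42 mm in front of the drawer's front panel (free above; 37 mm clear between bar and panel; panel's top edge 103 mm above the table). Axes: x into the unit (the closing direction), y along the bar, z up; moves with the drawer
- organizer (a point): front middle of the drawer's inside, where the inner floor (22 mm above the table) meets the back of the front panel (15 mm thick); moves with it. x into the unit, y across, z up. A white plastic organizer has four compartments centred at x = 0.0565 and 0.1555, y = +-0.055 m, each 95 (x) by 106 (y) mm, room for one tin; dividers 24 and drawer sides 28 mm high above the floor; the panel 81 mm
- gallery: origin at the lower front edge (middle, on the table) of the fixed low teak drawer unit, 270 deep (x), 258 wide (y), 117 mm high; x into the unit. The drawer slides out of it along -x. Its carcass begins 15 mm behind it (top board from 105 to 117 mm above the table), so at the drawer's stop the first 0.21 m of the drawer's inside stand clear of it
- caddy_base: fixed base of the rotary tea caddy, origin on the table under the turning axis; its -x axis points to the open front bay. Over the other three bays lies a fixed clear acrylic hood (a level sheet 165 x 280 mm, 115 to 120 mm above the table) from x = -0.025 to +0.14 m in this frame, y = +-0.14 m, on two rear posts
- caddy (a joint): turning angle of the caddy's turntable, rad, counter-clockwise from above positive, no end stops. A spring detent holds it at every multiple of pi/2 (a bay square to the front); about 0.16 N m starts it, and turned past 45 degrees and released it snaps on to the next position by itself, otherwise back. Starts at 0 (within 0.04).
- caddy_knob (a point): on the caddy's turning axis, 147 mm above the table, on the knob above the hood: a black upright finger bar 42 mm long, 14 mm thick, from 123 to 162 mm above the table; turns with the turntable; its long direction lies at +45 degrees (counter-clockwise) from this point's x axis; at joint 0 the point's x is that of caddy_base
- caddy_front (a point): fixed point: the usual tin centre in the open front bay, 82 mm in front of the turning axis and 63 mm above the table (free above; a tin here can be lifted straight up); the other bays' centres lie at 90 degree steps. Turntable 250 mm across, deck 28 mm above the table; above the deck the rim is 14, the dividers 22 and the hub (76 mm across) 52 mm high
- tin0_center (a point): a square tea tin, brushed metal with a pale wooden lid, 60 x 60 mm and 70 mm tall, 0.13 to 0.25 kg; this point is its centre, 35 mm above its underside; z up, x and y square to its sides. Starts in a bay of the caddy, underside 28 mm above the table; None if absent (three or four tins are there)
- tin1_center (a point): a square tea tin, brushed metal with a pale wooden lid, 60 x 60 mm and 70 mm tall, 0.13 to 0.25 kg; this point is its centre, 35 mm above its underside; z up, x and y square to its sides. Starts in a bay of the caddy, underside 28 mm above the table; None if absent (three or four tins are there)
- tin2_center (a point): a square tea tin, brushed metal with a pale wooden lid, 60 x 60 mm and 70 mm tall, 0.13 to 0.25 kg; this point is its centre, 35 mm above its underside; z up, x and y square to its sides. Starts in a bay of the caddy, underside 28 mm above the table; None if absent (three or four tins are there)
- tin3_center (a point): a square tea tin, brushed metal with a pale wooden lid, 60 x 60 mm and 70 mm tall, 0.13 to 0.25 kg; this point is its centre, 35 mm above its underside; z up, x and y square to its sides. Starts in a bay of the caddy, underside 28 mm above the table; None if absent (three or four tins are there)
- canister: closed white ceramic sugar canister, 106 mm across, 160 mm tall, origin under its centre; a bystander to be left where it is
- whisk: stainless whisk 240 mm long lying along its x, 50 mm wide, 30 mm high, origin underneath at mid-length; a bystander to be left where it is
- stapler: grey stapler 130 x 36 mm, about 55 mm high, origin under its centre; a bystander to be left where it is
- silicone_lid: sage silicone lid, 120 mm disc, 8 mm thick with a 22 mm high nub, lying on top of the drawer unit, origin under its centre; a bystander to be left where it is

How it is judged:
By the outcome, as a careful person would: the job done as asked, in the order asked, and still so for the second after the job is handed in, with the robot touching nothing.
Of tin0, tin1, tin2, tin3 only 3 to 4 are there at a start; the rules pass over those that are not, and their reading is None.
At some moment in a run one of tin0, tin1, tin2, tin3 may be knocked a few centimetres aside while the robot is not near it.
It also fails if it takes over 210 s, if anything falls off the work surface, if the arm or the gripper's body presses on something with over 40 N, if the wrist force passes 120 N, or if a joint passes its speed limit or range.

## Working session

There is one attempt and no reset: what is moved stays moved. The work goes in short steps, Python scripts to look and compute and a tool call to move; the robot and the scene stay as the last step left them, time stands still between calls to the robot, and variables do not carry over. Pictures are saved under pics/ and viewed, at most 14 in all, crops included, and the job is handed in when it is done.

Besides the shell and the picture viewer there is one more tool, called as name(argument=value, ...) on one line, values as JSON. apply_moves: Moves the arm, as the interface text tells. Its arguments: {"type":"object","properties":{"motion":{"type":"string"},"fingers":{"type":"number"}},"required":["motion"]}

```bash
ls; mkdir -p pics; cat > h.py <<'E'
import numpy as np, cv2
from scipy.spatial.transform import Rotation as R
from plant import bot
np.set_printoptions(precision=1,suppress=True)
def tool():
    o=bot.get_obs(); T=np.eye(4); T[:3,:3]=R.from_euler('xyz',o['tcp_rot']).as_matrix(); T[:3,3]=o['tool_pos']; return T
def shot(n):
    T=tool(); c=bot.capture(n)
    c['W']=np.array(c['world_from_camera']) if n!='wrist' else T@np.array(c['mount']); return c
def pts(c,mask=None):
    z=c['range_z']; m=z>0
    if mask is not None: m&=mask
    v,u=np.nonzero(m); K=np.array([[c['fx'],0,c['cx']],[0,c['fy'],c['cy']],[0,0,1.]])
    n=cv2.undistortPoints(np.stack([u,v],1).astype(float)[:,None],K,np.array(c['D'],float))[:,0]
    P=np.c_[n,np.ones(len(n))]*z[v,u][:,None]
    return P@c['W'][:3,:3].T+c['W'][:3,3]
def rect(P):
    return cv2.minAreaRect(P[:,:2].astype(np.float32))
E
python3 - <<'E'
from h import *
o=bot.get_obs(); print(o)
for n in ['scene','side']:
    c=shot(n); cv2.imwrite(f'pics/{n}0.png',c['img'])
    print(n,c['W'])
    for t in ['drawer_handle','organizer','gallery','caddy_base','caddy_knob','tin0_center','canister','whisk','stapler','silicone_lid']:
        for d in bot.cut_out(c,t)[:5]:
            if d['p']<.3: continue
            P=pts(c,d['pixels'])
            if len(P)<5: continue
            print(t,round(d['p'],2),np.array(d['point']),len(P),np.median(P,0),np.percentile(P,3,axis=0),np.percentile(P,97,axis=0))
E
```

```text
pics
{'time': 0.0, 'joint_positions': array([-1.3,  0.3,  1.5,  0. ,  1.3, -0.1]), 'dq': array([-0.,  0.,  0., -0., -0.,  0.]), 'tau': array([ -0. , -43.1, -24.4,   0.1,   0.1,  -0. ]), 'tool_pos': array([ 206.7, -482.1,  226. ]), 'tcp_rot': array([-3.1, -0. ,  0.4]), 'contact_force': array([ 0.1,  0.2, -0.5]), 'moment': array([-0., -0.,  0.]), 'finger_force': 0.0, 'grip_width': 91.70432781644807}
scene [[  -0.5    0.6   -0.6 1469.5]
 [   0.9    0.4   -0.4  574.3]
 [  -0.    -0.7   -0.7 1321.3]
 [   0.     0.     0.     1. ]]
drawer_handle 0.81 [263.6 203. ] 2036 [ 590.9 -164.8   50.2] [ 529.9 -282.6   17.6] [637.1 -50.2 105.5]
drawer_handle 0.48 [391.6 225.7] 302 [493.5 254.4  97.3] [466.2 218.4  67.5] [521.1 275.6 103.2]
organizer 0.78 [257.8 202.7] 2026 [ 591.  -163.5   50.7] [ 531.3 -283.    18.6] [637.6 -51.  105.6]
gallery 0.95 [220.  241.1] 9174 [ 823.8 -156.1  112.6] [ 580.  -303.5   13.9] [944.2 -53.3 121.5]
gallery 0.67 [373.1 287.3] 762 [671.4 257.9  33.1] [452.6 175.8  23. ] [703.8 325.9 161.8]
caddy_base 0.77 [370.5 257.7] 5794 [648.3 261.4 119.4] [474.3 121.    4.9] [71
[... 1364 characters left out ...]
4.2   -3.2] [ 607.  -447.8   36. ]
tin0_center 0.6 [266.  279.3] 8453 [607.1 293.8 118. ] [465.8 133.1  16.2] [706.4 393.7 128.9]
tin0_center 0.57 [314.5 287.4] 1038 [487.4 269.2  89.8] [461.2 221.1  28.4] [520.1 282.1  99.2]
canister 0.65 [278.1 373.6] 2614 [457.6 528.1 137.2] [414.5 476.8  87.1] [507.6 569.5 152.6]
whisk 0.66 [406.1 158.7] 135 [ 427.4 -455.3   11.8] [ 376.8 -466.8    4.2] [ 516.8 -447.4   18. ]
stapler 0.7 [294.4 303.7] 2544 [534.  292.1  31.6] [451.4 144.5  23.6] [630.2 383.  158.5]
stapler 0.59 [372.8 265. ] 921 [391.4  90.1  32.4] [332.1  68.6  -0.4] [450.6 104.5  48.5]
silicone_lid 0.56 [281.7 157. ] 697 [ 757.1 -139.7  123.6] [ 707.3 -198.5  118.3] [811.3 -90.9 135.9]
```

View pics/scene0.png

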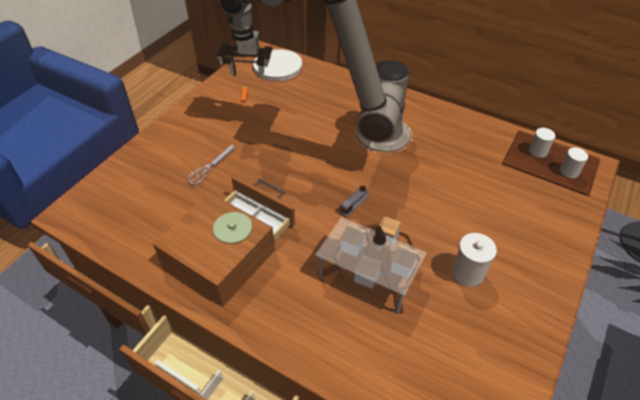

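View pics/side0.png

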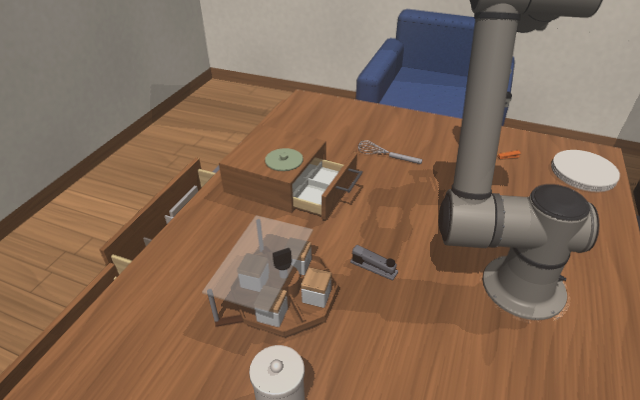

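```bash
python3 - <<'E'
from h import *
print(R.from_matrix(tool()[:3,:3]).as_matrix(), bot.get_obs()['tcp_rot'])
for n in ['scene','side']:
    c=shot(n)
    G=bot.cut_out(c,'gallery')[0]; P=pts(c,G['pixels']); print(n,'galtop',rect(P[(P[:,2]>112)&(P[:,2]<123)]))
    P=pts(c)
    i=lambda b:P[(P[:,0]>b[0])&(P[:,0]<b[1])&(P[:,1]>b[2])&(P[:,1]<b[3])&(P[:,2]>b[4])&(P[:,2]<b[5])]
    Q=i((440,760,110,410,108,130)); print('hood',len(Q),rect(Q),np.median(Q,0))
    Q=i((540,660,200,330,140,175)); print('knob',len(Q),Q.mean(0) if len(Q) else 0,rect(Q) if len(Q) else 0)
    Q=i((440,560,200,330,90,108)); print('tin',len(Q),Q.mean(0),rect(Q))
    Q=i((480,600,-300,-30,95,110)); print('panel',len(Q),rect(Q))
    Q=i((440,545,-300,-30,70,93)); print('bar',len(Q),rect(Q) if len(Q) else 0)
E
```

```text
[[ 0.9  0.4  0. ]
 [ 0.4 -0.9 -0. ]
 [ 0.   0.  -1. ]] [ 3.1 -0.   0.4]
scene galtop ((812.133544921875, -184.51719665527344), (264.2057189941406, 262.10723876953125), 85.99531555175781)
hood 4486 ((634.37060546875, 253.01303100585938), (171.2796173095703, 284.03338623046875), 1.5625338554382324) [639.6 262.7 120.2]
knob 103 [580.4 253.8 157.4] ((577.0713500976562, 251.7720947265625), (47.12116241455078, 16.08390235900879), 46.26968002319336)
tin 288 [492.8 248.8  97.5] ((493.53582763671875, 245.88815307617188), (64.14909362792969, 60.48344802856445), 5.286370754241943)
panel 349 ((561.0891723632812, -170.67764282226562), (255.68649291992188, 61.42239761352539), 87.11888122558594)
bar 84 ((533.7772216796875, -169.53677368164062), (21.934526443481445, 111.31318664550781), 0.1459551304578781)
side galtop ((811.872314453125, -181.59762573242188), (265.8126220703125, 258.27142333984375), 86.87966918945312)
hood 5626 ((632.1944580078125, 258.2445068359375), (167.94631958007812, 284.3655700683594), 1.578458547592163) [632.4 285.3 119. ]
knob 197 [574.5 260.2 155. ] ((576.0091552734375, 257.4099426269531), (42.7866325378418, 19.34221076965332), 48.3448486328125)
tin 567 [495.5 258.6  96.5] ((508.5370788574219, 263.2584228515625), (95.87205505371094, 129.51943969726562), 2.7070231437683105)
panel 280 ((579.1939697265625, -164.2490234375), (253.76071166992188, 17.308700561523438), 86.26671600341797)
bar 98 ((534.4476318359375, -162.87158203125), (112.20195007324219, 20.809139251708984), 87.91561889648438)
```

Scene picture: the drawer unit is at about (215,240), with its drawer open towards the robot and the bar handle at (270,187). The caddy is at about (370,260), with a tin in the front bay (390,228) and three more under the hood at (352,240), (403,262) and (367,272), so all four tins are present. The side picture agrees, with the knob at (283,258). First I'll go above the handle.

```bash
cat >> h.py <<'E'
def plan(x,y,z,yaw,n=8):
    "rows from measured pose to target pose, tool down"
    T=tool(); p=T[:3,3].copy(); a=np.degrees(np.arctan2(T[1,0],T[0,0])); d=(yaw-a+180)%360-180
    s=(np.array([x,y,z])-p)/n/1000
    print('at',p,'yaw',round(a,1),'dyaw',round(d,1)); out=[]
    for i in range(n):
        t=np.radians(a); c,q=np.cos(t),np.sin(t)
        out.append('%.3f %.3f %.3f %.1f'%(c*s[0]+q*s[1], q*s[0]-c*s[1], -s[2], -d/n)); a+=d/n
    print('; '.join(out))
E
python3 -c "
from h import *
plan(520,-166,220,86.5)"
```

```text
at [ 206.8 -482.6  226.8] yaw 23.2 dyaw 63.3
0.052 -0.021 0.001 -7.9; 0.054 -0.014 0.001 -7.9; 0.055 -0.006 0.001 -7.9; 0.056 0.002 0.001 -7.9; 0.055 0.009 0.001 -7.9; 0.053 0.017 0.001 -7.9; 0.050 0.024 0.001 -7.9; 0.047 0.031 0.001 -7.9
```

apply_moves(motion="0.052 -0.021 0.001 -7.9; 0.054 -0.014 0.001 -7.9; 0.055 -0.006 0.001 -7.9; 0.056 0.002 0.001 -7.9; 0.055 0.009 0.001 -7.9; 0.053 0.017 0.001 -7.9; 0.050 0.024 0.001 -7.9; 0.047 0.031 0.001 -7.9", fingers=-0.35)

```text
time: 2.3
tool_pos: [522.7, -164.6, 218.8]
tcp_rot: [3.141, 0.0, 1.512]
contact_force: [-0.8, -1.2, 0.1]
grip_width: 30.0
finger_force: 0.0
```

apply_moves(motion="0 0 0 0; 0 0 0 0")

```text
time: 2.55
tool_pos: [521.2, -166.2, 218.5]
tcp_rot: [-3.141, 0.0, 1.508]
contact_force: [0.1, 0.4, -0.4]
grip_width: 29.6
finger_force: 0.0
```

```bash
python3 - <<'E'
from h import *
c=shot('wrist'); cv2.imwrite('pics/w0.png',c['img']); print(tool(), c['mount'])
P=pts(c); print(len(P),P.min(0),P.max(0))
i=lambda b:P[(P[:,0]>b[0])&(P[:,0]<b[1])&(P[:,1]>b[2])&(P[:,1]<b[3])&(P[:,2]>b[4])&(P[:,2]<b[5])]
Q=i((500,553,-300,-30,70,93)); print('bar',len(Q),rect(Q) if len(Q) else 0)
Q=i((555,620,-320,-20,95,108)); print('panel',len(Q),rect(Q) if len(Q) else 0)
Q=i((620,960,-330,-20,112,121)); print('top',len(Q),rect(Q) if len(Q) else 0)
E
```

```text
[[   0.1    1.    -0.   520.9]
 [   1.    -0.1   -0.  -166.7]
 [  -0.    -0.    -1.   218.6]
 [   0.     0.     0.     1. ]] [[   0.    -1.    -0.2   67.2]
 [   1.     0.     0.     0.1]
 [  -0.    -0.2    1.  -157.4]
 [   0.     0.     0.     1. ]]
242095 [  54.3 -534.9   -4.3] [919.   68.4 335.8]
bar 1268 ((536.72802734375, -167.52078247070312), (110.29866027832031, 25.923160552978516), 86.46881103515625)
panel 2841 ((580.748291015625, -123.8317642211914), (161.50059509277344, 15.512040138244629), 86.3654556274414)
top 14017 ((758.979248046875, -171.01806640625), (238.4973907470703, 150.50387573242188), 86.69697570800781)
```

View pics/w0.png

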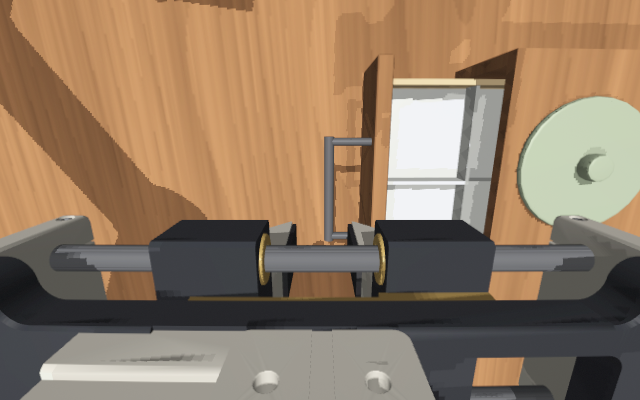

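The wrist picture shows the bar handle at columns 325-335, rows 137-240, just under the fingers. The panel is at column 378, the white organizer at about (440,130) and the lid at (590,165). Next I go down on the bar.

```bash
python3 -c "
from h import *
plan(529,-167.5,68,86.5,5)"
```

```text
at [ 520.9 -166.7  218.6] yaw 86.3 dyaw 0.2
-0.000 0.002 0.030 -0.0; -0.000 0.002 0.030 -0.0; -0.000 0.002 0.030 -0.0; -0.000 0.002 0.030 -0.0; -0.000 0.002 0.030 -0.0
```

apply_moves(motion="0 0.004 0.03 0; 0 0.004 0.03 0; 0 0 0.03 0; 0 0 0.03 0; 0 0 0.03 0; 0 0 0 0")

```text
time: 3.35
tool_pos: [527.4, -167.3, 67.1]
tcp_rot: [-3.137, -0.002, 1.505]
contact_force: [-0.8, 0.6, 0.3]
grip_width: 30.0
finger_force: 0.0
```

apply_moves(motion="0 0 0 0; 0 0 0 0; 0 0 0 0; 0 0 0 0", fingers=-1)

```text
time: 3.85
tool_pos: [530.1, -167.1, 70.0]
tcp_rot: [3.14, 0.001, 1.508]
contact_force: [-1.6, -1.3, 6.3]
grip_width: 9.0
finger_force: 30.0
```

apply_moves(motion="0 -0.015 0 0; 0 -0.015 0 0; 0 -0.015 0 0; 0 -0.015 0 0; 0 -0.015 0 0; 0 -0.015 0 0; 0 -0.015 0 0")

```text
time: 4.72
tool_pos: [426.0, -160.7, 70.0]
tcp_rot: [3.137, 0.002, 1.508]
contact_force: [1.6, -1.4, 5.5]
grip_width: 9.0
finger_force: 30.0
```

apply_moves(motion="0 -0.006 0 0; 0 -0.006 0 0; 0 -0.003 0 0; 0 -0.003 0 0; 0 0 0 0; 0 0 0 0")

```text
time: 5.48
tool_pos: [417.7, -160.5, 70.2]
tcp_rot: [3.118, 0.004, 1.505]
contact_force: [40.9, 10.0, -23.5]
grip_width: 9.2
finger_force: 30.0
```

apply_moves(motion="0 0.003 0 0; 0 0 0 0")

```text
time: 5.72
tool_pos: [417.8, -160.4, 70.1]
tcp_rot: [3.125, 0.003, 1.506]
contact_force: [28.5, 6.0, -13.3]
grip_width: 8.9
finger_force: 30.0
```

apply_moves(motion="0 0 0 0; 0 0 0 0; 0 0 0 0; 0 0 -0.03 0; 0 0 -0.05 0; 0 0 -0.05 0; 0 0 -0.05 0", fingers=-0.35)

```text
time: 6.6
tool_pos: [408.9, -158.7, 250.2]
tcp_rot: [-3.141, -0.0, 1.508]
contact_force: [0.2, -0.7, -0.3]
grip_width: 29.7
finger_force: 0.0
```

```bash
python3 - <<'E'
from h import *
print(bot.get_obs()['contact_force'])
c=shot('wrist'); cv2.imwrite('pics/w1.png',c['img'])
P=pts(c)
i=lambda b:P[(P[:,0]>b[0])&(P[:,0]<b[1])&(P[:,1]>b[2])&(P[:,1]<b[3])&(P[:,2]>b[4])&(P[:,2]<b[5])]
Q=i((440,500,-320,-20,95,108)); print('panel',len(Q),rect(Q) if len(Q) else 0)
Q=i((650,960,-330,-20,112,121)); print('top',len(Q),rect(Q) if len(Q) else 0)
Q=i((475,660,-330,-20,38,54)); print('sides',len(Q),Q.min(0),Q.max(0),rect(Q))
plan(440,258,260,1.5,8)
E
```

```text
[ 0.2 -0.7 -0.3]
panel 2427 ((469.7716369628906, -122.64816284179688), (172.1510772705078, 15.476319313049316), 86.36595916748047)
top 5713 ((704.8312377929688, -144.5645751953125), (68.32991027832031, 194.66331481933594), 11.280401229858398)
sides 2109 [ 487.3 -226.5   38. ] [660.  -50.7  52.1] ((574.9847412109375, -140.60955810546875), (171.5293731689453, 172.7091827392578), 87.14222717285156)
at [ 411.5 -160.1  256.5] yaw 86.4 dyaw -84.9
0.052 0.000 -0.000 10.6; 0.052 -0.009 -0.000 10.6; 0.049 -0.019 -0.000 10.6; 0.045 -0.027 -0.000 10.6; 0.039 -0.035 -0.000 10.6; 0.032 -0.042 -0.000 10.6; 0.023 -0.047 -0.000 10.6; 0.014 -0.050 -0.000 10.6
```

View pics/w1.png

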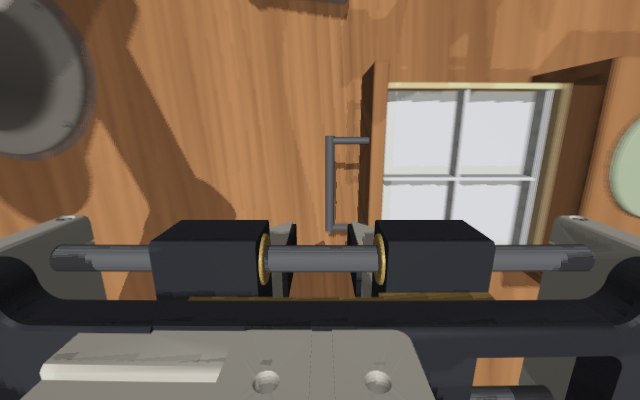

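The picture shows the drawer at its stop, with all four compartments clear between columns 385 and 535 and the divider crossing at (455,178). Now to the caddy.

apply_moves(motion="0.052 0.000 0 10.6; 0.052 -0.009 0 10.6; 0.049 -0.019 0 10.6; 0.045 -0.027 0 10.6; 0.039 -0.035 0 10.6; 0.032 -0.042 0 10.6; 0.023 -0.047 0 10.6; 0.014 -0.050 0 10.6", fingers=1)

```text
time: 7.65
tool_pos: [412.5, 219.2, 248.3]
tcp_rot: [3.141, 0.001, 0.169]
contact_force: [1.0, 0.0, -0.3]
grip_width: 92.0
finger_force: 0.0
```

apply_moves(motion="0 0 0 0; 0 0 0 0")

```text
time: 7.9
tool_pos: [412.8, 217.4, 248.3]
tcp_rot: [3.141, 0.001, 0.177]
contact_force: [0.3, -0.4, 0.8]
grip_width: 91.6
finger_force: 0.0
```

```bash
cat >> h.py <<'E'
def caddy(name=None, gt=True):
    c=shot('wrist'); 
    if name: cv2.imwrite(f'pics/{name}.png',c['img'])
    P=pts(c)
    i=lambda b:P[(P[:,0]>b[0])&(P[:,0]<b[1])&(P[:,1]>b[2])&(P[:,1]<b[3])&(P[:,2]>b[4])&(P[:,2]<b[5])]
    Q=i((545,610,220,300,152,172)); print('knob',len(Q),rect(Q) if len(Q) else 0)
    Q=i((420,547,180,340,92,104)); print('front tin top',len(Q),rect(Q) if len(Q) else 0, np.median(Q,0) if len(Q) else 0)
    Q=i((520,760,100,420,112,126)); print('hood',len(Q),rect(Q) if len(Q) else 0)
    return c,P
E
python3 -c "
from h import *
print(tool()[:3,3]); caddy('w2')"
```

```text
[412.8 217.4 248.3]
knob 359 ((566.8285522460938, 245.58392333984375), (17.954965591430664, 14.559305191040039), 46.11768341064453)
front tin top 3832 ((503.3305969238281, 260.10247802734375), (87.32698822021484, 159.6016845703125), 0.0036224713549017906) [495.2 250.2  97.2]
hood 11789 ((557.3651733398438, 251.3621368408203), (52.3839225769043, 284.8817443847656), 9.55595588684082)
```

View pics/w2.png

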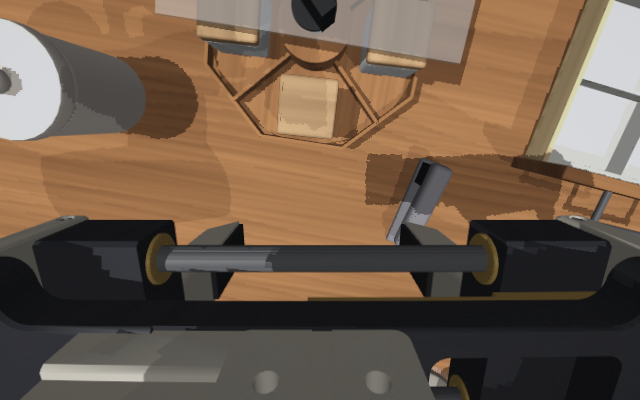

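The front tin's lid is at (307,106), its sides nearly square to the bay. The hub is above it at (312,50), and the knob is at (315,12) at the frame's top. Next I refine the tin fit and go down.

```bash
cat >> h.py <<'E'
def fronttin(c):
    best=None
    for d in bot.cut_out(c,'tin0_center'):
        P=pts(c,d['pixels']); 
        if len(P)<200: continue
        m=np.median(P,0)
        if d['p']>.3: print('tin p',round(d['p'],2),m,len(P))
        Q=P[(P[:,2]>93)&(P[:,2]<103)&(P[:,0]<545)&(P[:,1]>190)&(P[:,1]<330)]
        if len(Q)>300: print('  top',rect(Q))
E
python3 - <<'E'
from h import *
c=shot('wrist'); fronttin(c)
P=pts(c); Q=P[(P[:,0]<528)&(P[:,0]>450)&(abs(P[:,1]-250)<45)&(P[:,2]>93)&(P[:,2]<103)]; print(rect(Q))
H=P[(abs(P[:,2]-119)<5)&(abs(P[:,1]-255)<125)&(P[:,0]>520)]
ys=np.arange(140,380,20); e=[np.percentile(H[abs(H[:,1]-y)<10][:,0],1) if (abs(H[:,1]-y)<10).sum()>20 else np.nan for y in ys]; print(np.c_[ys,e].T, H[:,1].min(),H[:,1].max())
E
```

```text
tin p 0.77 [492.4 248.   97.3] 3504
  top ((491.5182189941406, 247.95648193359375), (60.39682388305664, 60.21981430053711), 4.44179105758667)
((491.5182189941406, 247.95648193359375), (60.39682388305664, 60.21981430053711), 4.44179105758667)
[[140.  160.  180.  200.  220.  240.  260.  280.  300.  320.  340.  360. ]
 [553.  552.5 551.9 551.3 550.7 550.2 549.6 549.3 548.8 548.5 548.  546.8]] 130.00560148645843 379.92467565173615
```

```bash
python3 -c "
from h import *
plan(491.5,248,190,4.4,3)
plan(491.5,248,68,4.4,8)"
```

```text
at [413.3 216.8 248.7] yaw 10.0 dyaw -5.6
0.027 -0.006 0.020 1.9; 0.027 -0.007 0.020 1.9; 0.027 -0.007 0.020 1.9
at [413.3 216.8 248.7] yaw 10.0 dyaw -5.6
0.010 -0.002 0.023 0.7; 0.010 -0.002 0.023 0.7; 0.010 -0.002 0.023 0.7; 0.010 -0.003 0.023 0.7; 0.010 -0.003 0.023 0.7; 0.010 -0.003 0.023 0.7; 0.010 -0.003 0.023 0.7; 0.010 -0.003 0.023 0.7
```

apply_moves(motion="0.027 -0.006 0.02 1.9; 0.027 -0.007 0.02 1.9; 0.027 -0.007 0.02 1.8; 0 0 0.03 0; 0 0 0.03 0; 0 0 0.03 0; 0 0 0.031 0; 0 0 0 0")

```text
time: 9.05
tool_pos: [489.4, 247.6, 65.9]
tcp_rot: [3.14, 0.005, 0.076]
contact_force: [0.7, -0.7, 0.3]
grip_width: 91.5
finger_force: 0.0
```

```bash
python3 -c "
from h import *
plan(491.5,248,68,4.4,1); print(bot.get_obs()['contact_force'])"
```

```text
at [489.4 247.6  65.9] yaw 4.4 dyaw 0.0
0.002 -0.000 -0.002 -0.0
[ 0.7 -0.7  0.3]
```

apply_moves(motion="0 0 0 0; 0 0 0 0; 0 0 0 0; 0 0 -0.03 0; 0 0 -0.05 0; 0 0 -0.05 0", fingers=-1)

```text
time: 9.8
tool_pos: [490.2, 249.1, 199.3]
tcp_rot: [3.141, 0.0, 0.077]
contact_force: [0.4, 0.7, -2.0]
grip_width: 59.8
finger_force: 30.0
```

```bash
python3 -c "
from h import *
plan(530,-118.6,200,-3.5,8)"
```

```text
at [490.2 249.1 199.3] yaw 4.4 dyaw -7.9
0.001 0.046 -0.000 1.0; 0.002 0.046 -0.000 1.0; 0.003 0.046 -0.000 1.0; 0.004 0.046 -0.000 1.0; 0.005 0.046 -0.000 1.0; 0.005 0.046 -0.000 1.0; 0.006 0.046 -0.000 1.0; 0.007 0.046 -0.000 1.0
```

apply_moves(motion="0.001 0.046 0 1; 0.002 0.046 0 1; 0.003 0.046 0 1; 0.004 0.046 0 1; 0.005 0.046 0 1; 0.005 0.046 0 1; 0.006 0.046 0 1; 0.007 0.046 0 0.9")

```text
time: 10.8
tool_pos: [529.3, -119.9, 198.1]
tcp_rot: [3.141, -0.0, -0.061]
contact_force: [0.3, -0.4, -1.2]
grip_width: 59.9
finger_force: 30.0
```

```bash
python3 -c "
from h import *
plan(633.6,-118.6,200,-3.5,2)"
```

```text
at [ 529.3 -119.9  198.1] yaw -3.5 dyaw 0.0
0.052 -0.004 -0.001 -0.0; 0.052 -0.004 -0.001 -0.0
```

apply_moves(motion="0.052 -0.004 0 0; 0.052 -0.004 0 0; 0 0 0.04 0; 0 0 0.04 0; 0 0 0.03 0; 0 0 0.015 0; 0 0 0.006 0; 0 0 0 0")

```text
time: 11.8
tool_pos: [639.6, -118.0, 75.0]
tcp_rot: [3.138, -0.017, -0.061]
contact_force: [1.3, 0.9, 27.5]
grip_width: 59.9
finger_force: 30.0
```

```bash
python3 -c "
from h import *
plan(633.6,-118.6,60,-3.5,1)"
```

```text
at [ 639.6 -118.    75. ] yaw -3.5 dyaw -0.0
-0.006 0.001 0.015 0.0
```

apply_moves(motion="0 0 -0.02 0; -0.006 0 -0.04 0; 0 0 -0.04 0; 0 0 0 0; 0 0 0 0")

```text
time: 12.42
tool_pos: [627.3, -116.3, 166.3]
tcp_rot: [-3.141, 0.001, -0.061]
contact_force: [-0.6, -0.5, -2.0]
grip_width: 59.5
finger_force: 30.0
```

```bash
python3 -c "
from h import *
print(tool()[:3,3],bot.get_obs()['contact_force'],bot.get_obs()['grip_width'])
c=shot('side'); cv2.imwrite('pics/s1.png',cv2.resize(c['img'][80:280,200:500],(800,533)))
d=shot('wrist')
P=pts(c); 
for lo,hi in((15,30),(30,56),):
  Q=P[(P[:,0]>480)&(P[:,0]<690)&(P[:,1]>-285)&(P[:,1]<-45)&(P[:,2]>lo)&(P[:,2]<hi)]; print(lo,len(Q),np.median(Q,0),rect(Q))
P=pts(d); Q=P[(P[:,0]>620)&(P[:,1]>-320)&(P[:,1]<0)&(P[:,2]>100)&(P[:,2]<160)]; print(Q.min(0),Q.max(0)); cv2.imwrite('pics/w3.png',d['img'])
"
```

```text
[ 627.3 -116.3  166.3] [-0.6 -0.5 -2. ] 59.48787988059424
15 1740 [ 583.9 -151.3   21.6] ((594.1196899414062, -164.22283935546875), (193.00047302246094, 239.75216674804688), 1.0262445211410522)
30 951 [ 587.7 -161.    40.8] ((591.1844482421875, -165.37271118164062), (239.01809692382812, 196.67889404296875), 89.71533203125)
[ 655.2 -311.1  113.5] [774.  -47.7 160. ]
```

View pics/s1.png

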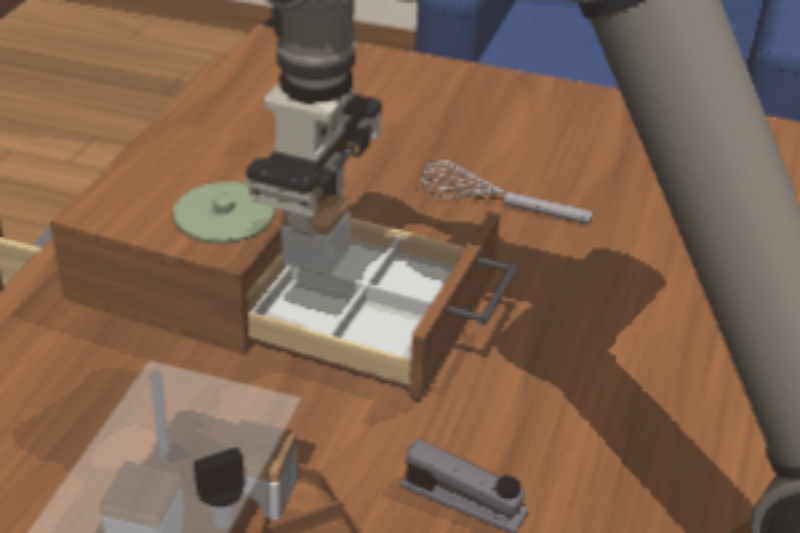

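```bash
python3 -c "
from h import *
for n in ('scene','side'):
  c=shot(n); z=tool()[2,3]
  for d in bot.cut_out(c,'tin0_center'):
    P=pts(c,d['pixels'])
    if len(P)>30 and d['p']>.3:
      m=np.median(P,0); print(n,round(d['p'],2),m,len(P),'rel z',np.percentile(P[:,2],[2,50,98])-z,np.percentile(P,[2,98],axis=0))
  P=pts(c); A=np.radians(-3.5); ex=np.array([np.cos(A),np.sin(A)]); ey=np.array([-ex[1],ex[0]]); L=np.c_[(P[:,:2]-[475,-164])@ex,(P[:,:2]-[475,-164])@ey,P[:,2]]
  for lo,hi in((-75,-40),(40,75)):
    Q=L[(L[:,1]>lo)&(L[:,1]<hi)&(L[:,0]>-25)&(L[:,0]<225)&(L[:,2]<150)]
    print([(x,int(np.max(Q[abs(Q[:,0]-x)<2.5][:,2],initial=0))) for x in range(-20,225,5)])
"
```

```text
scene 0.73 [ 558.1 -111.5   30. ] 2056 rel z [-148.  -135.2  -61.1] [[ 430.7 -282.4   17.2]
 [ 654.2  -41.2  104. ]]
scene 0.58 [ 484.9 -460.5   12.2] 267 rel z [-171.7 -152.9 -136.4] [[ 375.  -489.8   -6.6]
 [ 609.8 -448.7   28.8]]
[(-20, 0), (-15, 0), (-10, 0), (-5, 0), (0, 0), (5, 0), (10, 0), (15, 43), (20, 50), (25, 0), (30, 0), (35, 0), (40, 0), (45, 0), (50, 0), (55, 0), (60, 0), (65, 0), (70, 0), (75, 0), (80, 0), (85, 21), (90, 26), (95, 28), (100, 0), (105, 0), (110, 43), (115, 53), (120, 49), (125, 25), (130, 24), (135, 30), (140, 25), (145, 29), (150, 30), (155, 30), (160, 0), (165, 0), (170, 0), (175, 0), (180, 0), (185, 0), (190, 0), (195, 0), (200, 0), (205, 0), (210, 119), (215, 122), (220, 119)]
[(-20, 89), (-15, 0), (-10, 97), (-5, 105), (0, 109), (5, 107), (10, 105), (15, 84), (20, 50), (25, 29), (30, 28), (35, 29), (40, 29), (45, 27), (50, 27), (55, 26), (60, 32), (65, 24), (70, 29), (75, 28), (80, 31), (85, 27), (90, 27), (95, 30), (100, 0), (105, 0), (110, 46), (115, 49), (120, 47), (125, 27), (130, 27), (135, 26), (140, 30), (145, 28), (150, 28), (155, 29), (16
[... 574 characters left out ...]
(140, 25), (145, 25), (150, 23), (155, 24), (160, 26), (165, 26), (170, 25), (175, 18), (180, 0), (185, 0), (190, 0), (195, 0), (200, 0), (205, 0), (210, 0), (215, 0), (220, 0)]
[(-20, 88), (-15, 87), (-10, 92), (-5, 103), (0, 102), (5, 102), (10, 100), (15, 0), (20, 0), (25, 0), (30, 22), (35, 24), (40, 24), (45, 25), (50, 24), (55, 24), (60, 23), (65, 23), (70, 23), (75, 26), (80, 24), (85, 22), (90, 25), (95, 23), (100, 25), (105, 23), (110, 48), (115, 45), (120, 148), (125, 149), (130, 23), (135, 24), (140, 23), (145, 26), (150, 24), (155, 25), (160, 24), (165, 25), (170, 24), (175, 24), (180, 23), (185, 26), (190, 24), (195, 25), (200, 24), (205, 24), (210, 118), (215, 119), (220, 118)]
```

View pics/w3.png

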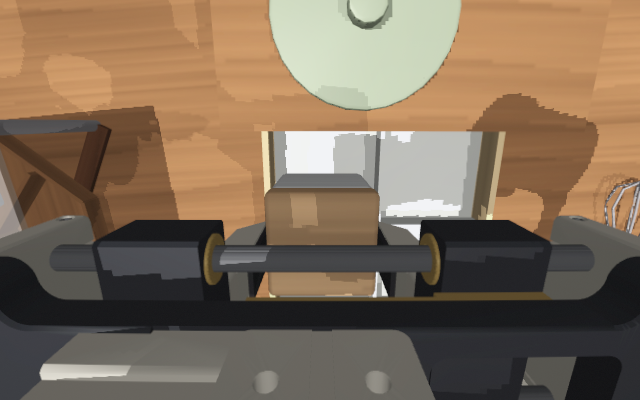

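```bash
python3 -c "
from h import *
c=shot('side'); P=pts(c); Q=P[(P[:,0]>430)&(P[:,0]<530)&(P[:,1]>-300)&(P[:,1]<-30)&(P[:,2]>95)&(P[:,2]<110)]; print('panel',len(Q),rect(Q))
Q=P[(P[:,0]>390)&(P[:,0]<455)&(P[:,1]>-300)&(P[:,1]<-30)&(P[:,2]>76)&(P[:,2]<93)]; print('bar',len(Q),rect(Q))
A=np.radians(-3.5); ex=np.array([np.cos(A),np.sin(A)]); ey=np.array([-ex[1],ex[0]])
for n in('side','wrist'):
  c=shot(n); P=pts(c); L=np.c_[(P[:,:2]-[475,-164])@ex,(P[:,:2]-[475,-164])@ey,P[:,2]]
  Q=L[(L[:,0]>130)&(L[:,0]<190)&(L[:,2]>30)&(L[:,2]<56)]
  h,e=np.histogram(Q[:,1],np.arange(-140,141,5)); print(n,[(int(b),int(k)) for b,k in zip(e,h) if k>3])
"
```

```text
panel 281 ((475.9971923828125, -159.9730682373047), (257.8116455078125, 17.169795989990234), 86.77740478515625)
bar 127 ((436.0346984863281, -159.43487548828125), (36.51287078857422, 115.45616912841797), 0.47804543375968933)
side [(-110, 35), (-105, 39), (0, 37), (5, 24), (110, 31), (115, 63), (120, 6)]
wrist [(-115, 221), (-110, 809), (-5, 95), (0, 231), (105, 186), (110, 189)]
```

```bash
python3 -c "
from h import *
T=tool(); c=shot('wrist'); P=(pts(c)-T[:3,3])@T[:3,:3]
Q=P[(abs(P[:,0])<50)&(abs(P[:,1])<29)&(P[:,2]>-60)&(P[:,2]<45)]
h,e=np.histogram(Q[:,2],np.arange(-60,46,3)); print([(int(b),int(k)) for b,k in zip(e,h) if k>10])
Q2=Q[abs(Q[:,2]-np.median(Q[:,2]))<5]; print(Q2.min(0),Q2.max(0),np.median(Q2,0),rect(Q2)); 
A=np.c_[Q2[:,:2],np.ones(len(Q2))]; print(np.linalg.lstsq(A,Q2[:,2],rcond=None)[0]*100)
F=Q[Q[:,2]>-20]; print(np.percentile(F,[2,50,98],axis=0))
h,e=np.histogram(F[:,0],np.arange(10,60,3)); print([(int(b),int(k)) for b,k in zip(e,h)])
"
```

```text
[(-48, 11), (-45, 38), (-42, 27), (-39, 25), (-36, 17), (-33, 13), (-30, 11), (-21, 28), (-18, 7525), (-15, 749), (-12, 134), (-9, 109), (-6, 102), (0, 106), (3, 175), (6, 92), (9, 90), (12, 86), (15, 78), (18, 59), (21, 59), (24, 72), (27, 82), (30, 71), (33, 35), (36, 59), (39, 75), (42, 40)]
[-27.4 -29.  -20.5] [ 32.5  29.  -11. ] [ 13.1  -0.3 -16.1] ((2.5841751098632812, -0.0589599609375), (59.859283447265625, 58.001731872558594), 0.14859391748905182)
[    2.1     0.5 -1617.8]
[[-25.3 -27.7 -17.5]
 [ 16.8  -0.3 -15.9]
 [ 32.1  27.2  34.9]]
[(10, 582), (13, 603), (16, 602), (19, 617), (22, 616), (25, 634), (28, 772), (31, 1827), (34, 0), (37, 0), (40, 0), (43, 0), (46, 0), (49, 0), (52, 0), (55, 0)]
```

```bash
python3 -c "
from h import *
plan(637,-118.5,78,-3.5,5)"
```

```text
at [ 627.7 -116.4  166.5] yaw -3.5 dyaw -0.0
0.002 0.000 0.018 0.0; 0.002 0.000 0.018 0.0; 0.002 0.000 0.018 0.0; 0.002 0.000 0.018 0.0; 0.002 0.000 0.018 0.0
```

apply_moves(motion="0.005 0.001 0.02 0; 0.004 0.001 0.02 0; 0 0 0.02 0; 0 0 0.015 0; 0 0 0.013 0; 0 0 0 0; 0 0 0 0")

```text
time: 13.8
tool_pos: [637.0, -119.1, 79.4]
tcp_rot: [3.141, -0.001, -0.061]
contact_force: [-0.8, -0.4, -1.6]
grip_width: 59.7
finger_force: 30.0
```

apply_moves(motion="-0.006 0 0 0; -0.006 0 0 0; -0.006 0 0 0; -0.003 0 0 0; 0 0 0 0; 0 0 0 0")

```text
time: 14.55
tool_pos: [615.5, -117.7, 78.7]
tcp_rot: [3.142, 0.001, -0.061]
contact_force: [-0.5, 0.2, -1.6]
grip_width: 59.7
finger_force: 30.0
```

apply_moves(motion="-0.003 0 0 0; -0.003 0 0 0; 0 0 0 0")

```text
time: 14.92
tool_pos: [612.1, -117.6, 79.8]
tcp_rot: [3.141, -0.006, -0.061]
contact_force: [7.1, 0.3, -2.0]
grip_width: 59.6
finger_force: 30.0
```

```bash
cat >> h.py <<'E'
def drawer():
    "organizer origin x estimate from the side camera (stop: about 475)"
    c=shot('side'); P=pts(c); Q=P[(P[:,0]>430)&(P[:,0]<530)&(P[:,1]>-300)&(P[:,1]<-30)&(P[:,2]>95)&(P[:,2]<110)]; r=rect(Q); print('panel',len(Q),r,'org x ~',round(r[0][0]+6.5,1))
E
python3 -c "
from h import *
drawer(); print(bot.get_obs()['contact_force'])"
```

```text
panel 290 ((468.90545654296875, -158.3787841796875), (254.73403930664062, 16.933929443359375), 86.65532684326172) org x ~ 475.4
[ 7.3  1.2 -0.9]
```

The drawer is back at its stop. I centre the tin and release it.

apply_moves(motion="0.007 0 0 0; 0.007 0 0 0; 0.005 0 0 0; 0 0 0.002 0; 0 0 0.002 0; 0 0 0 0")

```text
time: 15.72
tool_pos: [628.7, -118.5, 75.4]
tcp_rot: [3.141, -0.001, -0.061]
contact_force: [0.8, 0.8, 3.7]
grip_width: 59.8
finger_force: 30.0
```

apply_moves(motion="0 0 0 0; 0 0 0 0; 0 0 0 0; 0 0 -0.03 0; 0 0 -0.05 0; 0 0 -0.05 0; 0 0 -0.03 0", fingers=1)

```text
time: 16.6
tool_pos: [629.2, -118.7, 237.8]
tcp_rot: [3.141, -0.004, -0.061]
contact_force: [-0.8, -0.0, -0.3]
grip_width: 91.7
finger_force: 0.0
```

```bash
cat >> h.py <<'E'
def intins(n='wrist',name=None):
    c=shot(n)
    if name: cv2.imwrite(f'pics/{name}.png',c['img'])
    P=pts(c); A=np.radians(-3.5); ex=np.array([np.cos(A),np.sin(A)]); ey=np.array([-ex[1],ex[0]])
    L=np.c_[(P[:,:2]-[475,-164])@ex,(P[:,:2]-[475,-164])@ey,P[:,2]]
    for x,y in ((156,55),(156,-55),(56,55),(56,-55)):
        Q=L[(abs(L[:,0]-x)<46)&(abs(L[:,1]-y)<50)&(L[:,2]>84)&(L[:,2]<100)]
        if len(Q)>50: print('comp',x,y,len(Q),np.median(Q,0),rect(Q))
E
python3 -c "
from h import *
print(tool()[:3,3]); intins('wrist'); intins('side'); drawer()
plan(500,100,240,30,7)"
```

```text
[ 629.2 -118.7  237.8]
comp 156 55 2979 [155.4  56.   91.3] ((154.1018524169922, 56.04938507080078), (59.339988708496094, 60.08161926269531), 0.08736256510019302)
comp 156 55 261 [153.6  63.1  90.1] ((154.51513671875, 60.34685516357422), (63.55657196044922, 60.50037384033203), 89.54200744628906)
panel 287 ((468.4434814453125, -158.45022583007812), (252.25047302246094, 16.05772590637207), 86.48896789550781) org x ~ 474.9
at [ 629.2 -118.8  236.4] yaw -3.5 dyaw 33.5
-0.020 -0.030 -0.001 -4.8; -0.018 -0.032 -0.001 -4.8; -0.015 -0.033 -0.001 -4.8; -0.012 -0.034 -0.001 -4.8; -0.009 -0.035 -0.001 -4.8; -0.006 -0.036 -0.001 -4.8; -0.003 -0.036 -0.001 -4.8
```

```bash
python3 -c "
from h import *
plan(534,209,236,46.5,8)"
```

```text
at [ 629.2 -118.8  236.4] yaw -3.5 dyaw 50.0
-0.014 -0.040 0.000 -6.2; -0.010 -0.041 0.000 -6.2; -0.005 -0.042 0.000 -6.2; -0.001 -0.043 0.000 -6.2; 0.004 -0.042 0.000 -6.2; 0.009 -0.042 0.000 -6.2; 0.013 -0.041 0.000 -6.2; 0.017 -0.039 0.000 -6.2
```

apply_moves(motion="-0.014 -0.040 0 -6.2; -0.010 -0.041 0 -6.2; -0.005 -0.042 0 -6.2; -0.001 -0.043 0 -6.2; 0.004 -0.042 0 -6.2; 0.009 -0.042 0 -6.2; 0.013 -0.041 0 -6.2; 0.017 -0.039 0 -6.2", fingers=0)

```text
time: 17.75
tool_pos: [533.3, 209.9, 232.6]
tcp_rot: [-3.14, 0.003, 0.808]
contact_force: [0.2, -0.3, 0.6]
grip_width: 45.6
finger_force: 0.0
```

apply_moves(motion="0 0 0 0; 0 0 0 0")

```text
time: 18.0
tool_pos: [534.3, 208.3, 233.4]
tcp_rot: [-3.141, 0.002, 0.804]
contact_force: [-0.4, -0.5, -0.4]
grip_width: 45.7
finger_force: 0.0
```

```bash
python3 -c "
from h import *
c,P=caddy('w4'); plan(575,253,129,46.5,6)
for n in('scene','side'):
  Q=pts(shot(n)); Q=Q[(Q[:,0]>545)&(Q[:,0]<610)&(abs(Q[:,1]-255)<40)&(Q[:,2]>152)&(Q[:,2]<168)]; print(n,len(Q),rect(Q) if len(Q) else 0)
"
```

```text
knob 1029 ((575.2105102539062, 254.4976348876953), (42.019866943359375, 14.014031410217285), 46.39813995361328)
front tin top 205 ((545.5358276367188, 261.24322509765625), (6.023877143859863, 157.30929565429688), 2.185305118560791) [543.8 323.4  96.8]
hood 46471 ((633.0432739257812, 256.02447509765625), (165.9028778076172, 281.2771301269531), 1.599392056465149)
at [534.6 207.9 233.7] yaw 46.0 dyaw 0.5
0.010 -0.000 0.017 -0.1; 0.010 -0.000 0.017 -0.1; 0.010 -0.000 0.017 -0.1; 0.010 -0.000 0.017 -0.1; 0.010 -0.000 0.017 -0.1; 0.010 -0.000 0.017 -0.1
scene 79 ((576.384033203125, 252.538330078125), (45.15504837036133, 15.686286926269531), 45.913082122802734)
side 129 ((576.4075927734375, 257.06219482421875), (41.91078567504883, 18.639690399169922), 47.94403076171875)
```

View pics/w4.png

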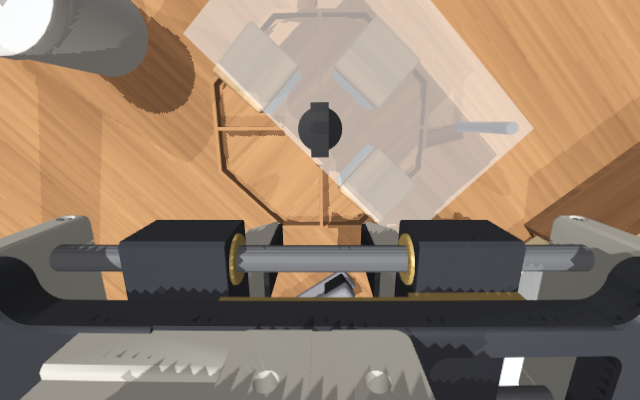

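The knob's bar is at (320,130), parallel to the fingers' plane. The three remaining tins are under the hood at (257,65), (375,60) and (380,185), and the front bay is empty. I grip the knob and turn.

apply_moves(motion="0.021 0 0 0; 0.021 0 0 -0.4; 0.019 0 0.02 0; 0 0 0.03 0; 0 0 0.03 0; 0 0 0.023 0; 0 0 0 0")

```text
time: 19.02
tool_pos: [576.0, 251.5, 129.7]
tcp_rot: [-3.14, 0.004, 0.81]
contact_force: [-0.4, 0.5, 0.7]
grip_width: 46.0
finger_force: 0.0
```

```bash
python3 -c "
from h import *
plan(575.2,254.5,130,46.4,1)"
```

```text
at [576.  251.5 129.7] yaw 46.4 dyaw -0.0
0.002 -0.003 -0.000 0.0
```

apply_moves(motion="0.002 -0.003 0 0; 0 0 0 0; 0 0 0 0; 0 0 0 0; 0 0 0 0; 0 0 0 0", fingers=-1)

```text
time: 19.77
tool_pos: [577.1, 255.7, 132.5]
tcp_rot: [3.139, -0.001, 0.811]
contact_force: [3.7, -2.8, 2.1]
grip_width: 13.8
finger_force: 30.0
```

apply_moves(motion="0 0 0 -8; 0 0 0 -10; 0 0 0 -10; 0 0 0 -10; 0 0 0 -10; 0 0 0 -10; 0 0 0 -10; 0 0 0 -10")

```text
time: 20.78
tool_pos: [573.4, 256.0, 132.4]
tcp_rot: [-3.137, -0.002, 2.179]
contact_force: [-11.2, -5.2, 10.4]
grip_width: 13.7
finger_force: 30.0
```

apply_moves(motion="0 0 0 -8; 0 0 0 -4; 0 0 0 0; 0 0 0 0")

```text
time: 21.28
tool_pos: [572.9, 255.6, 132.4]
tcp_rot: [-3.136, -0.003, 2.383]
contact_force: [-13.4, -6.2, 10.8]
grip_width: 13.7
finger_force: 30.0
```

apply_moves(motion="0 0 0 0; 0 0 0 0; 0 0 -0.03 0; 0 0 -0.05 -9; 0 0 -0.025 -9; 0 0 0 -9; 0 0 0 -9; 0.02 0 0 -9", fingers=0)

```text
time: 22.28
tool_pos: [556.8, 258.9, 236.2]
tcp_rot: [3.141, 0.0, -3.111]
contact_force: [-0.4, 1.0, -0.7]
grip_width: 45.8
finger_force: 0.0
```

apply_moves(motion="0 0 0 0; 0 0 0 0", fingers=1)

```text
time: 22.52
tool_pos: [556.7, 259.1, 236.9]
tcp_rot: [3.142, 0.001, -3.118]
contact_force: [-0.4, -0.3, 1.3]
grip_width: 61.4
finger_force: 0.0
```

```bash
python3 -c "
from h import *
print(tool()[:3,3])
c,P=caddy('w5'); fronttin(c)
"
```

```text
[556.7 259.1 236.9]
knob 879 ((575.3344116210938, 254.620849609375), (14.639227867126465, 42.35030746459961), 46.43199157714844)
front tin top 3863 ((500.6090087890625, 280.2872314453125), (140.0525665283203, 74.75499725341797), 73.5334243774414) [492.5 251.   97.3]
hood 15175 ((612.42236328125, 256.0450744628906), (124.98202514648438, 281.2950439453125), 1.4493637084960938)
tin p 0.75 [605.6 -94.2  65.2] 1435
```

View pics/w5.png

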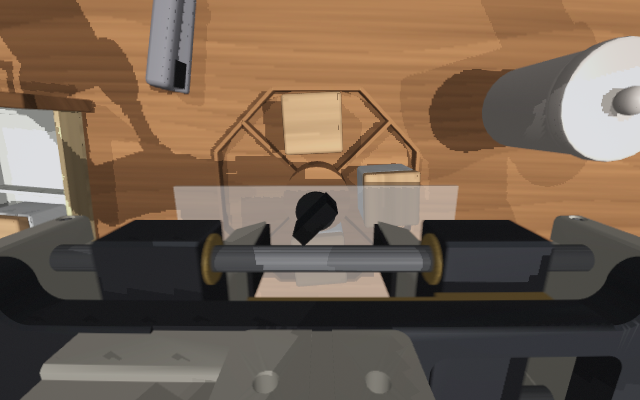

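The next tin sits in the front bay at (312,122), and another is at the right under the hood's edge at (390,195).

```bash
cat >> h.py <<'E'
def ftin(name=None):
    c=shot('wrist'); P=pts(c)
    if name: cv2.imwrite(f'pics/{name}.png',c['img'])
    Q=P[(P[:,0]<532)&(P[:,0]>440)&(abs(P[:,1]-252)<48)&(P[:,2]>91)&(P[:,2]<103)]; print('front tin',len(Q),rect(Q) if len(Q)>50 else 0); return c
E
python3 -c "
from h import *
c=ftin(); plan(490,252,190,181,2)"
```

```text
front tin 3621 ((491.52410888671875, 248.78366088867188), (60.41010665893555, 60.133487701416016), 4.080458164215088)
at [556.7 258.9 236.6] yaw -178.6 dyaw -0.4
0.033 -0.003 0.023 0.2; 0.033 -0.003 0.023 0.2
```

apply_moves(motion="0.033 -0.0045 0 -1.4; 0.032 -0.0045 0.03 -1.3; 0 0 0.035 0; 0 0 0.035 0; 0 0 0.035 0; 0 0 0.035 0; 0 0 0.005 0; 0 0 0 0")

```text
time: 23.68
tool_pos: [492.2, 247.6, 62.3]
tcp_rot: [3.141, 0.001, -3.069]
contact_force: [0.5, 0.6, 1.0]
grip_width: 91.8
finger_force: 0.0
```

```bash
python3 -c "
from h import *
plan(491.5,248.8,62,184.1,1)"
```

```text
at [492.2 247.6  62.3] yaw -175.8 dyaw -0.1
0.001 0.001 0.000 0.1
```

apply_moves(motion="0 0 0 0; 0 0 0 0; 0 0 0 0; 0 0 0 0; 0 0 0 0", fingers=-1)

```text
time: 24.3
tool_pos: [491.8, 247.6, 62.2]
tcp_rot: [3.141, 0.001, -3.068]
contact_force: [-0.7, -0.2, 3.8]
grip_width: 59.6
finger_force: 30.0
```

apply_moves(motion="0 0 -0.01 0; 0 0 -0.02 0; 0 0 -0.025 0; 0 0 -0.025 0; 0 0 -0.025 0; 0 0 -0.02 0; 0 0 -0.015 0; 0 0 -0.01 0")

```text
time: 25.3
tool_pos: [491.5, 247.5, 212.4]
tcp_rot: [-3.141, 0.0, -3.068]
contact_force: [0.1, -0.3, -2.6]
grip_width: 60.0
finger_force: 30.0
```

```bash
cat >> h.py <<'E'
def held():
    T=tool(); c=shot('wrist'); P=(pts(c)-T[:3,3])@T[:3,:3]
    Q=P[(abs(P[:,0])<50)&(abs(P[:,1])<29)&(P[:,2]>-45)&(P[:,2]<-5)]; Q=Q[abs(Q[:,2]-np.median(Q[:,2]))<4]
    print('held top z',np.median(Q[:,2]),'x centre',rect(Q)[0][0],'bottom below tcp',70+np.median(Q[:,2]))
E
python3 -c "
from h import *
held(); plan(530,-228,200,176.5,8)"
```

```text
held top z -35.13339912391325 x centre 6.619350433349609 bottom below tcp 34.86660087608675
at [492.  247.6 213.4] yaw -175.8 dyaw -7.7
-0.000 -0.060 0.002 1.0; -0.001 -0.060 0.002 1.0; -0.002 -0.060 0.002 1.0; -0.003 -0.060 0.002 1.0; -0.004 -0.059 0.002 1.0; -0.005 -0.059 0.002 1.0; -0.006 -0.059 0.002 1.0; -0.007 -0.059 0.002 1.0
```

apply_moves(motion="0 -0.03 0 0; 0 -0.05 0 1.2; 0 -0.05 0 1.2; 0 -0.05 0 1.2; 0 -0.05 0 1.2; 0 -0.05 0 1.2; 0 -0.05 0 1.2; 0 -0.05 0 0.5")

```text
time: 26.35
tool_pos: [497.1, -133.6, 211.2]
tcp_rot: [3.141, -0.001, 3.08]
contact_force: [1.0, -0.2, -2.8]
grip_width: 59.8
finger_force: 30.0
```

```bash
python3 -c "
from h import *
plan(626.8,-228.4,200,176.5,4)"
```

```text
at [ 497.1 -133.6  211.2] yaw 176.5 dyaw 0.0
-0.034 -0.022 0.003 -0.0; -0.034 -0.022 0.003 -0.0; -0.034 -0.022 0.003 -0.0; -0.034 -0.022 0.003 -0.0
```

apply_moves(motion="-0.034 -0.022 0.002 0; -0.034 -0.022 0.003 0; -0.034 -0.022 0.003 0; -0.033 -0.022 0.003 0; 0 0 0.03 0; 0 0 0.03 0; 0 0 0.02 0; 0 0 0 0")

```text
time: 27.35
tool_pos: [625.6, -227.5, 118.0]
tcp_rot: [3.14, -0.005, 3.081]
contact_force: [-0.2, 0.5, -2.0]
grip_width: 59.7
finger_force: 30.0
```

```bash
python3 -c "
from h import *
plan(626.8,-228.4,58,176.5,4); held()"
```

```text
at [ 625.6 -227.5  118. ] yaw 176.5 dyaw -0.0
-0.000 -0.000 0.015 0.0; -0.000 -0.000 0.015 0.0; -0.000 -0.000 0.015 0.0; -0.000 -0.000 0.015 0.0
held top z -35.0931805883615 x centre 7.053213119506836 bottom below tcp 34.9068194116385
```

apply_moves(motion="0 0 0.02 0; 0 0 0.02 0; 0 0 0.012 0; 0 0 0.005 0; 0 0 0.003 0; 0 0 0 0; 0 0 0 0")

```text
time: 28.28
tool_pos: [627.3, -228.3, 61.4]
tcp_rot: [-3.141, 0.001, 3.081]
contact_force: [0.3, 0.7, -1.8]
grip_width: 60.2
finger_force: 30.0
```

apply_moves(motion="0 0 0 0; 0 0 0 0; 0 0 0 0; 0 0 -0.03 0; 0 0 -0.05 0; 0 0 -0.05 0; 0 0 -0.05 0", fingers=1)

```text
time: 29.15
tool_pos: [626.8, -228.0, 242.6]
tcp_rot: [-3.141, 0.0, 3.081]
contact_force: [0.6, -0.4, -0.4]
grip_width: 91.5
finger_force: 0.0
```

```bash
python3 -c "
from h import *
drawer(); intins('wrist'); intins('side'); intins('scene')
plan(560,240,240,144,8)"
```

```text
panel 286 ((469.2091369628906, -158.92408752441406), (254.66314697265625, 17.62464141845703), 86.76485443115234) org x ~ 475.7
comp 156 55 2824 [151.8  54.7  91.3] ((153.10366821289062, 55.66373062133789), (59.0339241027832, 60.53055191040039), 0.1851513832807541)
comp 156 -55 2782 [154.2 -53.8  91.3] ((155.61502075195312, -53.77767562866211), (60.13139343261719, 60.103694915771484), 0.023043179884552956)
comp 156 55 264 [152.7  64.7  90.3] ((153.99673461914062, 60.57598876953125), (60.75244140625, 65.36640167236328), 0.8720992207527161)
comp 156 -55 226 [154.8 -45.8  89.9] ((155.81500244140625, -49.792266845703125), (68.1611328125, 60.5338020324707), 89.71974182128906)
comp 156 55 292 [158.9  56.5  92.2] ((155.23040771484375, 54.04507064819336), (65.71388244628906, 62.77348327636719), 0.5045313835144043)
comp 156 -55 259 [160.2 -51.9  92.5] ((156.56558227539062, -53.55479431152344), (63.854610443115234, 63.343360900878906), 87.56639862060547)
at [ 627.2 -228.2  241.9] yaw 176.5 dyaw -32.5
0.012 0.058 0.000 4.1; 0.016 0.057 0.000 4.1; 0.020 0.056 0.000 4.1; 0.024 0.054 0.000 4.1; 0.028 0.052 0.000 4.1; 0.031 0.050 0.000 4.1; 0.035 0.048 0.000 4.1; 0.038 0.045 0.000 4.1
```

```bash
python3 -c "
from h import *
plan(574,240,240,136.4,8)"
```

```text
at [ 627.2 -228.2  241.9] yaw 176.5 dyaw -40.1
0.010 0.058 0.000 5.0; 0.015 0.057 0.000 5.0; 0.020 0.055 0.000 5.0; 0.025 0.053 0.000 5.0; 0.029 0.051 0.000 5.0; 0.034 0.048 0.000 5.0; 0.038 0.045 0.000 5.0; 0.042 0.042 0.000 5.0
```

apply_moves(motion="0.010 0.058 0 5; 0.015 0.057 0 5; 0.020 0.055 0 5; 0.025 0.053 0 5; 0.029 0.051 0 5; 0.034 0.048 0 5; 0.038 0.045 0 5; 0.042 0.042 0 5", fingers=0)

```text
time: 30.35
tool_pos: [572.5, 241.1, 238.7]
tcp_rot: [-3.139, -0.002, 2.38]
contact_force: [0.4, -0.8, 0.1]
grip_width: 46.0
finger_force: 0.0
```

apply_moves(motion="0 0 0 0; 0 0 0 0")

```text
time: 30.6
tool_pos: [573.1, 239.2, 239.1]
tcp_rot: [-3.139, -0.001, 2.384]
contact_force: [-0.1, 0.1, -0.7]
grip_width: 45.8
finger_force: 0.0
```

```bash
python3 -c "
from h import *
plan(575.2,254.5,160,136.4,2)
for n in('scene','side'):
  Q=pts(shot(n)); K=Q[(Q[:,0]>545)&(Q[:,0]<610)&(abs(Q[:,1]-255)<40)&(Q[:,2]>150)&(Q[:,2]<168)]; print(n,len(K),rect(K) if len(K) else 0)
"
```

```text
at [573.1 239.2 239.1] yaw 136.6 dyaw -0.2
0.004 0.006 0.040 0.1; 0.004 0.006 0.040 0.1
scene 92 ((577.3385620117188, 252.36439514160156), (18.615367889404297, 42.4327392578125), 51.19441223144531)
side 113 ((575.28271484375, 257.896728515625), (14.821813583374023, 44.93629837036133), 47.03362274169922)
```

apply_moves(motion="0.005 0.006 0 0; 0.004 0.006 0.02 0; 0 0 0.03 0; 0 0 0.03 0; 0 0 0.029 0; 0 0 0 0")

```text
time: 31.45
tool_pos: [574.3, 253.5, 129.5]
tcp_rot: [-3.137, -0.002, 2.382]
contact_force: [0.5, 0.3, 0.5]
grip_width: 46.1
finger_force: 0.0
```

apply_moves(motion="0 0 0 0; 0 0 0 0; 0 0 0 0; 0 0 0 0; 0 0 0 0", fingers=-1)

```text
time: 32.08
tool_pos: [574.9, 253.7, 132.6]
tcp_rot: [-3.14, 0.0, 2.383]
contact_force: [-3.6, -4.0, 5.2]
grip_width: 13.4
finger_force: 30.0
```

apply_moves(motion="0 0 0 -8; 0 0 0 -10; 0 0 0 -10; 0 0 0 -10; 0 0 0 -10; 0 0 0 -10; 0 0 0 -10; 0 0 0 -10")

```text
time: 33.08
tool_pos: [574.9, 253.5, 132.6]
tcp_rot: [-3.141, -0.002, -2.534]
contact_force: [-4.2, -4.7, 5.5]
grip_width: 14.2
finger_force: 30.0
```

apply_moves(motion="0 0 0 -8; 0 0 0 -4; 0 0 0 0; 0 0 0 0")

```text
time: 33.58
tool_pos: [574.9, 253.4, 132.6]
tcp_rot: [-3.141, -0.002, -2.33]
contact_force: [-4.0, -5.5, 4.9]
grip_width: 13.8
finger_force: 30.0
```

apply_moves(motion="0 0 0 0; 0 0 0 0; 0 0 -0.03 0; 0 0 -0.05 9; 0 0 -0.025 9; 0 0 0 9; 0 0 0 9; 0.02 0 0 7", fingers=0)

```text
time: 34.58
tool_pos: [556.2, 250.9, 236.2]
tcp_rot: [3.141, 0.0, -3.085]
contact_force: [-0.3, -0.5, 0.7]
grip_width: 45.7
finger_force: 0.0
```

apply_moves(motion="0 0 0 0; 0 0 0 0", fingers=1)

```text
time: 34.83
tool_pos: [556.3, 251.0, 236.9]
tcp_rot: [3.141, 0.001, -3.078]
contact_force: [0.6, 0.3, 0.9]
grip_width: 61.3
finger_force: 0.0
```

```bash
python3 -c "
from h import *
c=ftin('w6'); plan(491.5,249,180,184,2)"
```

```text
front tin 3580 ((494.0191650390625, 248.1244354248047), (60.30474090576172, 59.67366027832031), 4.917209148406982)
at [556.3 250.9 236.8] yaw -176.4 dyaw 0.4
0.032 0.001 0.028 -0.2; 0.032 0.001 0.028 -0.2
```

View pics/w6.png

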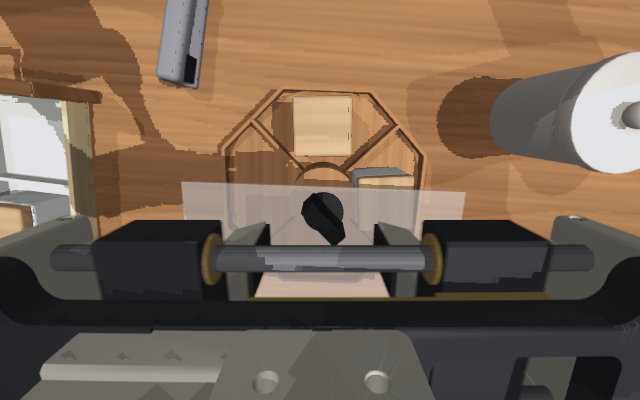

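The third tin is in the front bay at (322,126), and the last is at the right at (385,190).

apply_moves(motion="0.032 0.001 0 -0.7; 0.03 0 0.03 -0.6; 0 0 0.035 0; 0 0 0.035 0; 0 0 0.035 0; 0 0 0.035 0; 0 0 0.005 0; 0 0 0 0")

```text
time: 35.88
tool_pos: [494.5, 247.8, 62.3]
tcp_rot: [3.142, 0.001, -3.057]
contact_force: [-0.1, -0.7, 1.0]
grip_width: 91.8
finger_force: 0.0
```

apply_moves(motion="0 0 0 0; 0 0 0 0; 0 0 0 0; 0 0 0 0; 0 0 0 0; 0 0 0 0", fingers=-1)

```text
time: 36.62
tool_pos: [494.0, 247.7, 62.2]
tcp_rot: [3.142, 0.001, -3.057]
contact_force: [-1.1, -0.0, 4.9]
grip_width: 59.6
finger_force: 30.0
```

apply_moves(motion="0 0 -0.01 0; 0 0 -0.02 0; 0 0 -0.025 0; 0 0 -0.025 0; 0 0 -0.025 0; 0 0 -0.02 0; 0 0 -0.015 0; 0 0 -0.01 0")

```text
time: 37.62
tool_pos: [493.7, 247.6, 212.4]
tcp_rot: [-3.142, 0.0, -3.058]
contact_force: [-0.1, -1.0, -1.7]
grip_width: 59.8
finger_force: 30.0
```

```bash
python3 -c "
from h import *
held(); plan(528,-222.3,205,176.5,9)"
```

```text
held top z -35.12897026565068 x centre 6.9193572998046875 bottom below tcp 34.87102973434932
at [494.2 247.8 213.4] yaw -175.2 dyaw -8.3
0.001 -0.052 0.001 0.9; -0.000 -0.052 0.001 0.9; -0.001 -0.052 0.001 0.9; -0.002 -0.052 0.001 0.9; -0.003 -0.052 0.001 0.9; -0.004 -0.052 0.001 0.9; -0.004 -0.052 0.001 0.9; -0.005 -0.052 0.001 0.9; -0.006 -0.052 0.001 0.9
```

apply_moves(motion="0.001 -0.04 0 1; 0 -0.05 0 1; -0.001 -0.055 0 1; -0.002 -0.055 0 1; -0.003 -0.055 0 1; -0.004 -0.055 0 1; -0.005 -0.055 0 1; -0.006 -0.05 0 1.2")

```text
time: 38.67
tool_pos: [522.1, -169.1, 211.1]
tcp_rot: [3.141, -0.001, 3.081]
contact_force: [0.3, 0.3, -1.8]
grip_width: 59.6
finger_force: 30.0
```

```bash
python3 -c "
from h import *
plan(528,-222.3,205,176.5,2)"
```

```text
at [ 522.1 -169.1  211.1] yaw 176.5 dyaw -0.0
-0.005 -0.026 0.003 0.0; -0.005 -0.026 0.003 0.0
```

apply_moves(motion="-0.005 -0.026 0.003 0; -0.004 -0.026 0.003 0; 0 0 0.02 0; 0 0 0.03 0; 0 0 0.03 0; 0 0 0.01 0; 0 0 0 0; 0 0 0 0")

```text
time: 39.67
tool_pos: [529.1, -220.0, 116.9]
tcp_rot: [-3.141, 0.002, 3.083]
contact_force: [-0.3, 0.5, -2.4]
grip_width: 59.8
finger_force: 30.0
```

```bash
python3 -c "
from h import *
plan(528,-222.3,58,176.5,1); held(); intins('scene')"
```

```text
at [ 529.1 -220.   116.9] yaw 176.6 dyaw -0.1
0.001 -0.002 0.059 0.1
held top z -35.108723889520654 x centre 7.162233352661133 bottom below tcp 34.891276110479346
comp 156 55 292 [158.9  56.4  92. ] ((156.49267578125, 53.20770263671875), (63.52275466918945, 65.90399169921875), 88.84766387939453)
comp 156 -55 260 [158.8 -52.6  91.8] ((156.2868194580078, -54.62965393066406), (62.558738708496094, 63.24098205566406), 89.85345458984375)
comp 56 -55 63 [ 84.7 -28.3  93.8] ((73.48270416259766, -39.876914978027344), (40.94009780883789, 78.89933776855469), 45.01203536987305)
```

apply_moves(motion="0.001 -0.002 0.02 0; 0 0 0.02 0; 0 0 0.011 0; 0 0 0.005 0; 0 0 0.002 0; 0 0 0 0; 0 0 0 0")

```text
time: 40.65
tool_pos: [527.6, -221.8, 58.3]
tcp_rot: [-3.141, 0.001, 3.083]
contact_force: [0.2, 0.3, -2.3]
grip_width: 59.8
finger_force: 30.0
```

apply_moves(motion="0 0 0 0; 0 0 0 0; 0 0 0 0; 0 0 -0.03 0; 0 0 -0.05 0; 0 0 -0.05 0; 0 0 -0.05 0", fingers=1)

```text
time: 41.52
tool_pos: [527.1, -221.5, 239.5]
tcp_rot: [-3.141, 0.0, 3.083]
contact_force: [0.6, -0.3, 0.5]
grip_width: 92.0
finger_force: 0.0
```

```bash
python3 -c "
from h import *
drawer(); intins('wrist'); intins('scene')
plan(574,240,240,136.4,8)"
```

```text
panel 287 ((468.18414306640625, -160.07496643066406), (257.9372863769531, 16.0000057220459), 86.58607482910156) org x ~ 474.7
comp 156 55 338 [173.5  35.7  91.2] ((153.02267456054688, 42.0894775390625), (59.218021392822266, 32.42835998535156), 0.4236326813697815)
comp 156 -55 914 [171.1 -53.4  91.2] ((154.90554809570312, -53.332847595214844), (59.7291374206543, 59.13847351074219), 0.14023061096668243)
comp 56 -55 2837 [ 53.9 -53.6  91.4] ((55.868682861328125, -53.40394592285156), (60.43525695800781, 60.00312805175781), 0.22105593979358673)
comp 156 55 293 [157.9  55.9  92.1] ((156.74720764160156, 55.9610595703125), (62.12964630126953, 64.73104858398438), 84.25743103027344)
comp 156 -55 255 [159.  -52.3  92.2] ((157.44760131835938, -54.76918029785156), (63.601139068603516, 60.59914779663086), 86.09982299804688)
comp 56 -55 250 [ 61.1 -53.9  92.2] ((57.46902084350586, -56.76156234741211), (64.26055145263672, 66.2677001953125), 88.4384765625)
at [ 528.5 -222.3  240.9] yaw 176.6 dyaw -40.2
-0.002 0.058 0.000 5.0; 0.003 0.058 0.000 5.0; 0.008 0.058 0.000 5.0; 0.013 0.057 0.000 5.0; 0.018 0.055 0.000 5.0; 0.023 0.053 0.000 5.0; 0.027 0.051 0.000 5.0; 0.032 0.049 0.000 5.0
```

```bash
python3 -c "
from h import *
plan(574,240,240,46.4,14)"
```

```text
at [ 528.5 -222.3  240.9] yaw 176.6 dyaw -130.2
-0.001 0.033 0.000 9.3; 0.004 0.033 0.000 9.3; 0.009 0.032 0.000 9.3; 0.014 0.030 0.000 9.3; 0.019 0.027 0.000 9.3; 0.023 0.024 0.000 9.3; 0.027 0.020 0.000 9.3; 0.030 0.015 0.000 9.3; 0.032 0.010 0.000 9.3; 0.033 0.005 0.000 9.3; 0.033 -0.000 0.000 9.3; 0.033 -0.006 0.000 9.3; 0.031 -0.011 0.000 9.3; 0.029 -0.016 0.000 9.3
```

apply_moves(motion="-0.001 0.033 0 9.3; 0.004 0.033 0 9.3; 0.009 0.032 0 9.3; 0.014 0.030 0 9.3; 0.019 0.027 0 9.3; 0.023 0.024 0 9.3; 0.027 0.020 0 9.3; 0.030 0.015 0 9.3", fingers=0)

```text
time: 42.68
tool_pos: [553.2, 44.2, 236.2]
tcp_rot: [-3.139, -0.001, 1.779]
contact_force: [-0.4, -0.3, -0.4]
grip_width: 45.8
finger_force: 0.0
```

apply_moves(motion="0.032 0.010 0 9.3; 0.033 0.005 0 9.3; 0.033 0 0 9.3; 0.033 -0.006 0 9.3; 0.031 -0.011 0 9.3; 0.029 -0.016 0 9.3; 0 0 0 0; 0 0 0 0")

```text
time: 43.68
tool_pos: [572.7, 240.9, 236.6]
tcp_rot: [-3.141, 0.002, 0.812]
contact_force: [0.4, 0.7, 0.1]
grip_width: 46.3
finger_force: 0.0
```

```bash
python3 -c "
from h import *
plan(575.2,254.5,160,46.4,2)
for n in('scene','side'):
  Q=pts(shot(n)); K=Q[(Q[:,0]>545)&(Q[:,0]<610)&(abs(Q[:,1]-255)<40)&(Q[:,2]>150)&(Q[:,2]<168)]; print(n,len(K),rect(K) if len(K) else 0)
"
```

```text
at [572.7 240.9 236.6] yaw 46.5 dyaw -0.1
0.006 -0.004 0.038 0.1; 0.006 -0.004 0.038 0.1
scene 80 ((576.9279174804688, 251.87503051757812), (46.0670051574707, 14.94174575805664), 44.89696502685547)
side 143 ((575.6937255859375, 257.7850646972656), (41.183902740478516, 17.7064208984375), 48.11296463012695)
```

apply_moves(motion="0.006 -0.004 0 0; 0.006 -0.004 0.02 0; 0 0 0.03 0; 0 0 0.03 0; 0 0 0.026 0; 0 0 0 0")

```text
time: 44.52
tool_pos: [574.5, 255.2, 129.8]
tcp_rot: [-3.139, 0.004, 0.81]
contact_force: [0.1, 0.4, -0.2]
grip_width: 45.6
finger_force: 0.0
```

apply_moves(motion="0 0 0 0; 0 0 0 0; 0 0 0 0; 0 0 0 0; 0 0 0 0", fingers=-1)

```text
time: 45.15
tool_pos: [576.6, 255.2, 132.5]
tcp_rot: [3.14, -0.001, 0.81]
contact_force: [3.3, -3.8, 2.8]
grip_width: 13.8
finger_force: 30.0
```

apply_moves(motion="0 0 0 -8; 0 0 0 -10; 0 0 0 -10; 0 0 0 -10; 0 0 0 -10; 0 0 0 -10; 0 0 0 -10; 0 0 0 -10")

```text
time: 46.15
tool_pos: [573.8, 255.4, 132.5]
tcp_rot: [-3.138, -0.001, 2.177]
contact_force: [-9.0, -4.6, 9.4]
grip_width: 14.0
finger_force: 30.0
```

apply_moves(motion="0 0 0 -8; 0 0 0 -4; 0 0 0 0; 0 0 0 0")

```text
time: 46.65
tool_pos: [573.4, 255.2, 132.5]
tcp_rot: [-3.137, -0.002, 2.381]
contact_force: [-8.3, -5.2, 8.4]
grip_width: 13.6
finger_force: 30.0
```

apply_moves(motion="0 0 0 0; 0 0 0 0; 0 0 -0.03 0; 0 0 -0.05 -9; 0 0 -0.025 -9; 0 0 0 -9; 0 0 0 -9; 0.02 0 0 -9", fingers=0)

```text
time: 47.65
tool_pos: [556.3, 258.3, 236.1]
tcp_rot: [3.142, -0.0, -3.113]
contact_force: [-0.3, 0.4, -0.1]
grip_width: 45.8
finger_force: 0.0
```

apply_moves(motion="0 0 0 0; 0 0 0 0", fingers=1)

```text
time: 47.9
tool_pos: [556.3, 258.5, 236.8]
tcp_rot: [3.142, 0.001, -3.119]
contact_force: [-0.5, 0.1, -0.2]
grip_width: 61.4
finger_force: 0.0
```

```bash
python3 -c "
from h import *
c=ftin('w7'); plan(491.5,249,180,184,2)"
```

```text
front tin 3201 ((505.8879089355469, 249.4400634765625), (56.99531555175781, 59.9861946105957), 6.54778528213501)
at [556.4 258.4 236.7] yaw -178.7 dyaw 2.7
0.033 -0.004 0.028 -1.4; 0.033 -0.003 0.028 -1.4
```

View pics/w7.png

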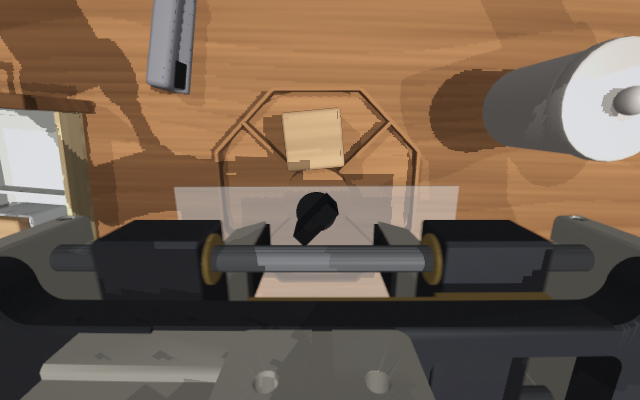

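The last tin was knocked inward: its lid is at (313,140), against the hub and still short of the hood. I refine its pose.

```bash
python3 -c "
from h import *
P=pts(shot('wrist')); Q=P[(P[:,0]<546)&(P[:,0]>440)&(abs(P[:,1]-250)<42)&(P[:,2]>88)&(P[:,2]<108)]; print(len(Q),rect(Q))
A=np.c_[Q[:,:2]-[507,250],np.ones(len(Q))]; print(np.linalg.lstsq(A,Q[:,2],rcond=None)[0]*100)
r=rect(Q); plan(r[0][0]-3,r[0][1],180,180+r[2],2)"
```

```text
3464 ((507.3456726074219, 249.5964813232422), (60.091400146484375, 60.10431671142578), 6.498061656951904)
[   0.2   -0.1 9724.4]
at [556.4 258.4 236.6] yaw -178.7 dyaw 5.2
0.026 -0.004 0.028 -2.6; 0.026 -0.003 0.028 -2.6
```

apply_moves(motion="0.026 -0.004 0 -2.6; 0.026 -0.004 0.03 -2.6; 0 0 0.035 0; 0 0 0.035 0; 0 0 0.035 0; 0 0 0.035 0; 0 0 0.005 0; 0 0 0 0")

```text
time: 49.0
tool_pos: [505.0, 248.0, 62.3]
tcp_rot: [3.142, 0.001, -3.027]
contact_force: [-0.5, 0.4, 0.0]
grip_width: 91.9
finger_force: 0.0
```

```bash
python3 -c "
from h import *
plan(504.3,249.3,62,186.5,1)"
```

```text
at [505.  248.   62.3] yaw -173.4 dyaw -0.1
0.001 0.001 0.000 0.1
```

apply_moves(motion="0 0.001 0 0; 0 0 0 0; 0 0 0 0; 0 0 0 0; 0 0 0 0; 0 0 0 0", fingers=-1)

```text
time: 49.75
tool_pos: [504.3, 248.9, 62.2]
tcp_rot: [-3.142, 0.001, -3.026]
contact_force: [-0.7, -1.1, 5.7]
grip_width: 59.4
finger_force: 30.0
```

apply_moves(motion="0 0 -0.01 0; 0 0 -0.02 0; 0 0 -0.025 0; 0 0 -0.025 0; 0 0 -0.025 0; 0 0 -0.02 0; 0 0 -0.015 0; 0 0 -0.01 0")

```text
time: 50.75
tool_pos: [504.1, 249.0, 212.3]
tcp_rot: [-3.142, -0.0, -3.026]
contact_force: [-0.6, -0.1, -2.4]
grip_width: 59.9
finger_force: 30.0
```

```bash
python3 -c "
from h import *
held(); plan(537,-112.5,212,176.5,8)"
```

```text
held top z -35.09575816071852 x centre 5.175083160400391 bottom below tcp 34.90424183928148
at [504.6 249.1 213.4] yaw -173.4 dyaw -10.1
0.001 -0.045 0.000 1.3; 0.000 -0.045 0.000 1.3; -0.001 -0.045 0.000 1.3; -0.002 -0.045 0.000 1.3; -0.003 -0.045 0.000 1.3; -0.004 -0.045 0.000 1.3; -0.005 -0.045 0.000 1.3; -0.006 -0.045 0.000 1.3
```

apply_moves(motion="0.001 -0.04 0 1.3; 0 -0.045 0 1.3; -0.001 -0.045 0 1.3; -0.002 -0.045 0 1.3; -0.002 -0.045 0 1.3; -0.003 -0.045 0 1.3; -0.004 -0.045 0 1.3; -0.005 -0.045 0 1")

```text
time: 51.8
tool_pos: [532.2, -106.9, 211.2]
tcp_rot: [3.141, -0.001, 3.08]
contact_force: [0.4, 0.1, -2.7]
grip_width: 59.8
finger_force: 30.0
```

apply_moves(motion="0 0 0 0; 0 0 0 0")

```text
time: 52.05
tool_pos: [532.2, -105.2, 211.2]
tcp_rot: [3.141, -0.001, 3.08]
contact_force: [-0.2, 0.6, -2.4]
grip_width: 60.0
finger_force: 30.0
```

```bash
python3 -c "
from h import *
plan(532.5,-112.5,120,176.5,3)"
```

```text
at [ 532.2 -105.2  211.2] yaw 176.5 dyaw 0.0
-0.000 -0.002 0.030 -0.0; -0.000 -0.002 0.030 -0.0; -0.000 -0.002 0.030 -0.0
```

apply_moves(motion="0 -0.007 0.02 0; 0 0 0.03 0; 0 0 0.03 0; 0 0 0.03 0; 0 0 0.025 0; 0 0 0.012 0; 0 0 0.004 0; 0 0 0.002 0")

```text
time: 53.05
tool_pos: [532.7, -112.4, 59.4]
tcp_rot: [-3.141, 0.001, 3.081]
contact_force: [-0.1, 0.2, -2.6]
grip_width: 59.9
finger_force: 30.0
```

apply_moves(motion="0 0 0 0; 0 0 0 0")

```text
time: 53.3
tool_pos: [532.4, -112.7, 59.4]
tcp_rot: [-3.141, 0.001, 3.081]
contact_force: [-0.6, 0.0, -2.5]
grip_width: 60.1
finger_force: 30.0
```

apply_moves(motion="0 0 0 0; 0 0 0 0; 0 0 0 0; 0 0 -0.03 0; 0 0 -0.05 0; 0 0 -0.05 0; 0 0 -0.05 0", fingers=1)

```text
time: 54.18
tool_pos: [531.9, -112.5, 240.6]
tcp_rot: [-3.141, 0.0, 3.081]
contact_force: [1.0, -1.2, 0.5]
grip_width: 92.1
finger_force: 0.0
```

```bash
python3 -c "
from h import *
drawer(); intins('wrist'); intins('scene','sc1')
plan(385,-158,236,176.5,4)"
```

```text
panel 295 ((491.753662109375, -160.18141174316406), (253.39315795898438, 63.18621063232422), 86.94300842285156) org x ~ 498.3
comp 156 55 928 [169.9  56.4  91.2] ((153.3688201904297, 56.24869155883789), (60.24917984008789, 59.218109130859375), 0.5443910956382751)
comp 156 -55 423 [175.2 -36.4  91.3] ((155.34645080566406, -43.1336669921875), (38.73805236816406, 60.291255950927734), 89.8575439453125)
comp 56 55 2813 [55.6 55.2 91.3] ((56.87818908691406, 55.63500213623047), (59.71535110473633, 60.1070442199707), 0.18901315331459045)
comp 56 -55 2843 [ 53.9 -52.1  91.3] ((56.0166015625, -53.41505432128906), (60.23558044433594, 60.4626579284668), 0.06180984899401665)
comp 156 55 293 [157.7  56.7  91.7] ((155.37303161621094, 54.249183654785156), (65.44181060791016, 63.72449493408203), 88.61152648925781)
comp 156 -55 261 [158.8 -52.4  91.9] ((157.1605224609375, -53.524871826171875), (62.4248046875, 62.13861846923828), 87.48418426513672)
comp 56 55 270 [62.9 56.4 92.2] ((59.11571502685547, 54.831634521484375), (62.05570602416992, 65.96900939941406), 85.90198516845703)
comp 56 -55 253 [ 60.9 -53.9  91.8] ((57.887733459472656, -55.1681022644043), (65.34648895263672, 66.56237030029297), 0.8355523943901062)
at [ 533.4 -113.   241.7] yaw 176.5 dyaw -0.0
0.036 -0.013 0.001 0.0; 0.036 -0.013 0.001 0.0; 0.036 -0.013 0.001 0.0; 0.036 -0.014 0.001 0.0
```

View pics/sc1.png

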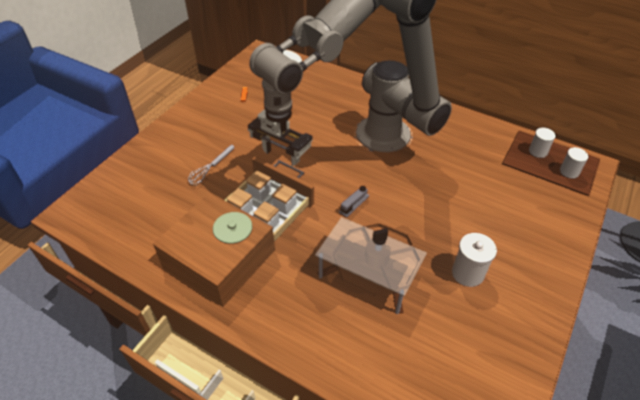

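All four lids show in the drawer at about (265,197), and the caddy is empty. Now I close the drawer, pushing on the bar with closed fingers.

apply_moves(motion="0.036 -0.011 0 0; 0.036 -0.011 0 0; 0.036 -0.011 0 0; 0.038 -0.012 0 0; 0 0 0 0; 0 0 0 0; 0 0 0 0", fingers=-1)

```text
time: 55.2
tool_pos: [384.3, -148.4, 238.4]
tcp_rot: [3.141, -0.0, 3.081]
contact_force: [0.1, 0.7, -0.1]
grip_width: 26.3
finger_force: 0.0
```

```bash
python3 -c "
from h import *
plan(386,-158.5,72,176.5,5)
P=pts(shot('wrist')); Q=P[(P[:,0]>380)&(P[:,0]<460)&(P[:,1]>-240)&(P[:,1]<-80)&(P[:,2]>76)&(P[:,2]<94)]; print('bar',len(Q),rect(Q) if len(Q) else 0)
Q=P[(P[:,0]>455)&(P[:,0]<485)&(P[:,1]>-300)&(P[:,1]<-40)&(P[:,2]>99)&(P[:,2]<108)]; print('panel',len(Q),rect(Q) if len(Q) else 0)"
```

```text
at [ 384.3 -148.4  238.4] yaw 176.6 dyaw -0.1
-0.000 -0.002 0.033 0.0; -0.000 -0.002 0.033 0.0; -0.000 -0.002 0.033 0.0; -0.000 -0.002 0.033 0.0; -0.000 -0.002 0.033 0.0
bar 915 ((418.0144958496094, -160.12222290039062), (110.00060272216797, 14.944635391235352), 84.1153335571289)
panel 0 0
```

apply_moves(motion="0 -0.01 0.03 0; 0 0 0.035 0; 0 0 0.035 0; 0 0 0.033 0; 0 0 0.033 0; 0 0 0 0; 0 0 0 0")

```text
time: 56.12
tool_pos: [383.8, -158.8, 73.5]
tcp_rot: [-3.141, 0.001, 3.081]
contact_force: [0.4, -0.4, 0.8]
grip_width: 0.5
finger_force: 0.0
```

apply_moves(motion="-0.008 0 0 0; -0.012 0 0 0; -0.015 0 0 0; -0.02 0 0 0; -0.02 0 0 0; -0.02 0 0 0; -0.02 0 0 0; -0.02 0 0 0")

```text
time: 57.12
tool_pos: [519.2, -166.8, 72.9]
tcp_rot: [-3.141, 0.0, 3.081]
contact_force: [-3.0, -1.3, 0.9]
grip_width: 0.5
finger_force: 1.1
```

```bash
python3 -c "
from h import *
print(tool()[:3,3],bot.get_obs()['contact_force'])
c=shot('side'); cv2.imwrite('pics/s2.png',cv2.resize(c['img'][80:280,200:500],(800,533)))"
```

```text
[ 519.2 -166.8   72.9] [-3.  -1.3  0.9]
```

View pics/s2.png

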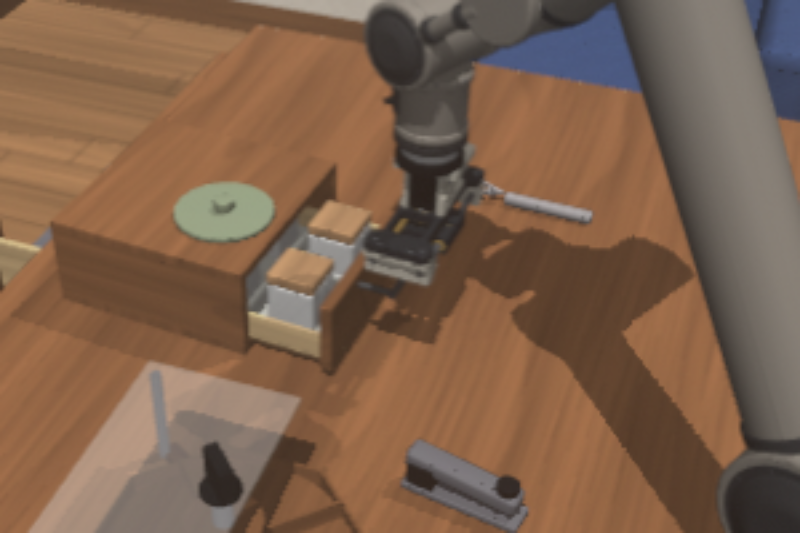

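The drawer is closing evenly with the tins upright. I keep pushing.

apply_moves(motion="-0.015 0 0 0; -0.015 0 0 0; -0.015 0 0 0; -0.015 0 0 0; -0.012 0 0 0; -0.008 0 0 0; -0.005 0 0 0; -0.003 0 0 0")

```text
time: 58.18
tool_pos: [605.7, -172.0, 72.7]
tcp_rot: [3.142, -0.0, 3.081]
contact_force: [-1.9, 1.5, 0.6]
grip_width: 0.4
finger_force: 0.8
```

apply_moves(motion="-0.003 0 0 0; -0.003 0 0 0; -0.002 0 0 0; 0 0 0 0")

```text
time: 58.68
tool_pos: [611.6, -172.4, 72.7]
tcp_rot: [3.141, -0.005, 3.081]
contact_force: [-9.9, 1.0, 5.1]
grip_width: 0.5
finger_force: 4.7
```

apply_moves(motion="-0.002 0 0 0; -0.002 0 0 0; 0 0 0 0; 0 0 0 0")

```text
time: 59.18
tool_pos: [611.7, -172.4, 72.7]
tcp_rot: [3.14, -0.013, 3.081]
contact_force: [-23.2, 0.9, 13.7]
grip_width: 0.5
finger_force: 11.9
```

At the closed stop: 23 N and no further movement. I back off, rise and check.

apply_moves(motion="0.01 0 0 0; 0.02 0 0 0; 0.03 0 0 0; 0.03 0 0 0; 0 0 -0.05 0; 0 0 -0.05 0; 0 0 -0.05 0; 0.03 0 -0.03 0")

```text
time: 60.18
tool_pos: [499.6, -166.2, 255.6]
tcp_rot: [-3.139, 0.006, 3.081]
contact_force: [0.3, -0.3, 0.3]
grip_width: 0.1
finger_force: 0.0
```

apply_moves(motion="0.06 0 0 0; 0.04 0 0 0; 0 0 0 0; 0 0 0 0")

```text
time: 60.68
tool_pos: [399.1, -160.0, 253.3]
tcp_rot: [-3.141, 0.002, 3.08]
contact_force: [0.2, 0.8, 1.0]
grip_width: 0.3
finger_force: 0.0
```

```bash
python3 -c "
from h import *
c=shot('side'); cv2.imwrite('pics/s3.png',c['img'])
P=pts(c); Q=P[(P[:,0]>560)&(P[:,0]<645)&(P[:,1]>-300)&(P[:,1]<-30)&(P[:,2]>70)&(P[:,2]<93)]; print('bar',len(Q),rect(Q))
Q=P[(P[:,0]>655)&(P[:,0]<690)&(P[:,1]>-300)&(P[:,1]<-30)&(P[:,2]>95)&(P[:,2]<109)]; print('panel',len(Q),rect(Q))
for n in('scene','side'):
  c=shot(n); Q=pts(c); K=Q[(Q[:,0]>545)&(Q[:,0]<610)&(abs(Q[:,1]-255)<40)&(Q[:,2]>150)&(Q[:,2]<168)]; print(n,len(K),rect(K) if len(K) else 0)
  for t in ('canister','whisk','stapler','silicone_lid'):
    d=bot.cut_out(c,t)
    if d: print(t,round(d[0]['p'],2),np.median(pts(c,d[0]['pixels']),0))
"
```

```text
bar 98 ((631.9000854492188, -169.97518920898438), (23.576431274414062, 114.9588851928711), 1.3064730167388916)
panel 305 ((678.7843017578125, -171.08265686035156), (255.84500122070312, 20.397289276123047), 87.12559509277344)
scene 90 ((576.6216430664062, 251.99722290039062), (16.774188995361328, 43.199859619140625), 45.51610565185547)
canister 0.93 [497.1 518.7 128.9]
whisk 0.58 [ 478.  -461.7   11.5]
stapler 0.95 [406.2  81.   38.5]
silicone_lid 0.62 [ 765.4 -147.4  125.3]
side 116 ((576.5813598632812, 256.6695556640625), (15.443488121032715, 46.645111083984375), 47.13974380493164)
canister 0.66 [457.5 528.1 137.2]
whisk 0.74 [ 479.2 -458.1   11. ]
stapler 0.68 [390.6  90.2  33.3]
silicone_lid 0.58 [ 758.5 -139.6  123.4]
```

View pics/s3.png

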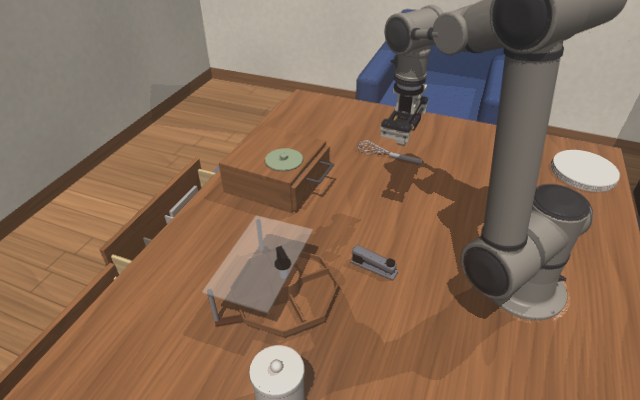

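The drawer is shut (front at about (305,180)), the caddy is empty and in a click position, and the bystanders have not moved. I hand in the job.

```bash
python3 -c "
from plant import bot
print(bot.close_job())"
```

```text
the job is handed in; nothing more can be done
None
```

The job is handed in: all four tins stand upright in their own compartments, the drawer is shut, the caddy rests in a click position, and the canister, whisk, stapler and lid are where they were; while setting down the first tin I pushed the drawer about 7 mm in, and drew it back to its stop before releasing that tin.

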